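# Hang the wiped ear defenders to dry over a drip tray and clear the pads

## Robot

A 6-joint arm with a two-finger parallel gripper is mounted at the origin on the work surface. World frame = base frame: x ahead of the robot, y to its left, z up, the work surface at z = 0. Lengths are in m, angles in rad, forces in N, time in s.
With the tool pointing down it reaches from about 0.3 to 0.875 m from the base axis. Payload 6.4 kg.
Tool frame: the origin (TCP) lies at the very end of the fingers, on their centre line; the grasp point (between the pads) lies 19 mm behind it (tcp_to_grasp is the z of the grasp point in the tool frame, in m); z points along the fingers, y is the line along which they close (so a half turn about z gives the same grasp; the last joint's range is limited). The gripper opens to 88 mm and grips with 3 to 60 N. Pads are 18 mm wide; open, the fingers measure 123 mm over their backs; the gripper's body (75 mm by 187 mm) begins 45 mm behind the grasp point.
Start: joints at [1.035, 0.181, 1.607, -0, 1.354, -0.206], TCP at [0.186, 0.544, 0.239] pointing down, gripper open.
Joint ranges: [-2.99, 2.99], [-0.89, 2.07], [0.3, 2.58], [-1.14, 4.28], [0, 2.63], [-3.12, 3.12]. Speed limits (rad/s): [2.57, 2.57, 3.01, 3.14, 3.14, 3.14].

## Interface

Orientations are given as [roll, pitch, yaw] about the fixed x, y, z axes, in that order (R = Rz(yaw) Ry(pitch) Rx(roll)).
In Python, from rig import * gives the robot as it stands.
- The arm moves only by the tool carry_out, never from a script. Its argument "deltas" is text: rows parted by semicolons, each of 7 numbers parted by spaces: the shift along the tool's x, y, z in cm, then the turn, a rotation vector about the tool's x, y, z in rad, then the opening, from -1 (shut) to 1 (fully open). In form: tx ty tz rx ry rz jaw; .... A call has 1 to 8 rows; each row shifts and turns the commanded pose from where the row before left it, along the tool's axes as they then stand; what a row does not reach is not made up. A row lasts 1/10 s, in which the tool goes at most 50 mm and 8.59 degrees, less where a joint would pass 70% of its speed; a pose out of reach is approached as far as the arm can. A call is refused whole if a number of a shift passes 5 or a number of a turn 0.15, either way. A call with a gripper value outside its range is refused whole. The fingers move at their own pace and stop on an object; "newtons" is the grip in N (left out, the last holds). Time passes only in rows, so rows that do not move let the fingers close. It gives the time, the measured TCP pose, the force, the opening and the grip force at its end, in the units of the state.
- sense(): the state, without advancing time (a new reading comes with each control period).
- read_camera(name): name is "scene" or "side" or "wrist"; returns a dict with "pixels" (480x640x3 uint8, red, green, blue), "vfov" (degrees; the focal length in pixels is half the picture's height over the tangent of half this angle, whatever the lens; pixels are square), "cx", "cy" (the principal point, pixels), "R" (3x3) and "t" (3): a world point X has camera coordinates R X + t; the wrist camera has in their place "tool_from_camera" (4x4, takes a point from camera to tool coordinates, whose origin is the TCP and whose axes are the flange's). Camera axes: x right, y down, z forward; pixel columns grow to the right and rows downward; lengths in m; the calibration is good to about 2 mm. The wrist camera is an equidistant fisheye: a pixel r from the principal point sees the ray r / f radians off the axis. A picture is of the moment at which its call begins: read the wrist's pose just before it. There is no depth.
- hand_in(): hands the job in; it is judged then, once.
The state is a dict: "time_s": time; "joint_positions": joint angles; "qvel": joint speeds; "joint_torque": joint torques, N m; "tcp_pos": TCP position; "orientation": TCP orientation; "force": force on the tool from outside, world axes, zero at the start; "moment": the same for the moment, N m; "gripper_width": finger opening in m; "grasp_force": force on a finger pad.
Only numpy, scipy, OpenCV 4.12 (cv2) and the standard library are available. Lean on these libraries where they do the work, as an engineer would, in place of code of your own. Each camera call takes 0.05 s, during which the arm holds its last target. There are 200 camera calls.

## Task

Clear up after wiping down the ear defenders on this paper-cleaning bench. First take the top drip tray off the nested pile, leaving the other trays where they are, and set it flat on the table centred under the drying rail, lengthwise along it; only then hang every ear defender over the rail, its headband square across the bar with one cup hanging on each side, side by side without touching each other, and all above the tray. Put the wet sponge and the wet orange pad into the tray that is then on top of the pile, and leave everything else alone.

Things in the scene. Friction and masses are not known exactly. Their poses are not given: they have to be found in the camera images.
- rail: Fixed drying rail: a level round steel bar, 20 mm thick, along its y axis, on two upright posts at y = -207 and +207 mm (each 18 mm thick, on a blue foot 100 x 36 x 8 mm). Origin on the table under the middle of the bar. Bar axis 165 mm and bar top 175 mm above the table.
- rail_top (a point): Middle of the bar's upper edge, 175 mm above the table; y runs along the bar, x square to it, z up.
- tray_top: Top one of 3 nested white drip trays, 333 mm (y) x 174 mm (x) x 54 mm. Origin: centre of its underside. Inner floor 18 mm up, flared walls to 40 mm. Mid-way along each long side (x = -83, +83 mm) a black upright grip, 8 mm thick (x), 70 mm long (y), 38 to 54 mm above the origin, free on both sides: lift it there. In the pile each tray sits 18 mm above the next, grip above grip. 180 g.
- tray_middle: The middle tray of the pile, same shape and axes; stays in place. Inner floor 128 mm (x) x 300 mm (y), 18 mm above its origin; it takes the two wet pads.
- sponge: Wet green and yellow sponge, 95 mm (x) x 65 mm (y) x 32 mm, lying flat. Origin at the centre of its underside. Pinch it across y.
- orange_pad: Wet orange-topped cork pad, 70 mm (x) x 50 mm (y) x 30 mm, lying flat. Origin at the centre of its underside. Pinch it across y.
- tray_bottom: The bottom tray of the pile, same shape, standing on the table; stays in place.
- muff1: Ear defender, yellow cups (may be absent). Origin at the foot midway between cups, x through the headband loop, y cup to cup. 140 mm tall, 134 mm over the cups (y); cups 60 mm wide (x), 80 mm tall, 62 mm gap between them. Crown: grey arched pad 32 mm (x), 28 mm (y) at its top, from z = 110 mm (middle of its arched underside) to 140 mm; pinch it across x from above. 200 g.
- muff2: Ear defender, red cups (may be absent). Origin at the foot midway between cups, x through the headband loop, y cup to cup. 140 mm tall, 134 mm over the cups (y); cups 60 mm wide (x), 80 mm tall, 62 mm gap between them. Crown: grey arched pad 32 mm (x), 28 mm (y) at its top, from z = 110 mm (middle of its arched underside) to 140 mm; pinch it across x from above. 200 g.
- muff3: Ear defender, blue cups (may be absent). Origin at the foot midway between cups, x through the headband loop, y cup to cup. 140 mm tall, 134 mm over the cups (y); cups 60 mm wide (x), 80 mm tall, 62 mm gap between them. Crown: grey arched pad 32 mm (x), 28 mm (y) at its top, from z = 110 mm (middle of its arched underside) to 140 mm; pinch it across x from above. 200 g.
- muff4: Ear defender, green cups (may be absent). Origin at the foot midway between cups, x through the headband loop, y cup to cup. 140 mm tall, 134 mm over the cups (y); cups 60 mm wide (x), 80 mm tall, 62 mm gap between them. Crown: grey arched pad 32 mm (x), 28 mm (y) at its top, from z = 110 mm (middle of its arched underside) to 140 mm; pinch it across x from above. 200 g.
- eraser: Bystander: buff dry-cleaning sponge block, 75 x 50 x 30 mm. Origin at its underside. Not to be moved.
- paste_jar: Bystander: white jar, 68 mm across, 85 mm tall. Origin at its underside. Not to be moved.
- dust_brush: Bystander: dusting brush, 190 mm long, lying flat. Origin at its underside. Not to be moved.
- scissors: Bystander: black-handled scissors, 190 mm long, lying flat. Origin at its underside. Not to be moved.

How it is judged:
By the outcome, as a careful person would: the job done as asked, in the order asked, and still so for the second after the job is handed in, with the robot touching nothing.
Of muff1, muff2, muff3, muff4 only 2 to 4 are there at a start; the rules pass over those that are not, and their reading is None.
At some moment in a run one of muff1, muff2, muff3, muff4, sponge, orange_pad may be knocked a few centimetres aside while the robot is not near it.
It also fails if it takes over 210 s, if anything falls off the work surface, if the arm or the gripper's body presses on something with over 40 N, if the wrist force passes 120 N, or if a joint passes its speed limit or range.

## Working session

There is one attempt and no reset: what is moved stays moved. The work goes in short steps, Python scripts to look and compute and a tool call to move; the robot and the scene stay as the last step left them, time stands still between calls to the robot, and variables do not carry over. Pictures are saved under pics/ and viewed, at most 14 in all, crops included, and the job is handed in when it is done.

Besides the shell and the picture viewer there is one more tool, called after "Call:" by a JSON object that holds its "fn" and its "kwargs". carry_out: Moves the arm, as the interface text tells. Its arguments: {"type":"object","properties":{"deltas":{"type":"string"},"newtons":{"type":"number"}},"required":["deltas"]}

```bash
ls; mkdir -p pics
python3 - <<'E'
from rig import *
import cv2,numpy as np
s=sense();print(s)
for n in("scene","side","wrist"):
    c=read_camera(n);cv2.imwrite(f"pics/{n}0.png",c["pixels"][:,:,::-1])
    print(n,{k:(np.round(v,4).tolist() if k!='pixels' else 0) for k,v in c.items()})
E
```

```text
pics
{'time_s': 0.0, 'joint_positions': array([ 1.03472528e+00,  1.81522024e-01,  1.60798277e+00,  1.66942682e-05,
        1.35378829e+00, -2.06284642e-01]), 'qvel': array([ 0.00042599,  0.00064543, -0.00031677,  0.0004377 , -0.00121545,
        0.00126421]), 'joint_torque': array([-1.22721431e-03, -4.33851922e+01, -3.41854727e+01,  6.99419877e-02,
        3.84074100e-02, -1.15435846e-04]), 'tcp_pos': array([0.18590669, 0.54356646, 0.23783302]), 'orientation': array([-3.13993161e+00, -3.64242263e-04,  2.81180234e+00]), 'force': array([ 0.94175267, -0.07162759,  0.12975245]), 'moment': array([ 0.05387986, -0.0086873 , -0.00572838]), 'grasp_force': 0.0, 'gripper_width': 0.08829582389094759}
scene {'pixels': 0, 'vfov': 51.5993, 'cx': 319.0956, 'cy': 241.1487, 'R': [[0.1566, 0.9876, -0.0125], [0.8503, -0.1413, -0.507], [-0.5025, 0.0687, -0.8618]], 't': [-0.077, -0.4144, 1.3382]}
side {'pixels': 0, 'vfov': 53.0824, 'cx': 322.4941, 'cy': 233.2435, 'R': [[0.9916, -0.1293, 0.0032], [-0.0707, -0.5627, -0.8236], [0.1083, 0.8165, -0.5671]], 't': [-0.5711, 0.1424, 1.1649]}
wrist {'pixels': 0, 'vfov': 65.7065, 'cx': 323.6244, 'cy': 239.2388, 'tool_from_camera': [[-0.0002, -0.9619, -0.2735, 0.0695], [1.0, -0.0002, 0.0, 0.0002], [-0.0001, -0.2735, 0.9619, -0.1466], [0.0, 0.0, 0.0, 1.0]]}
```

View pics/scene0.png

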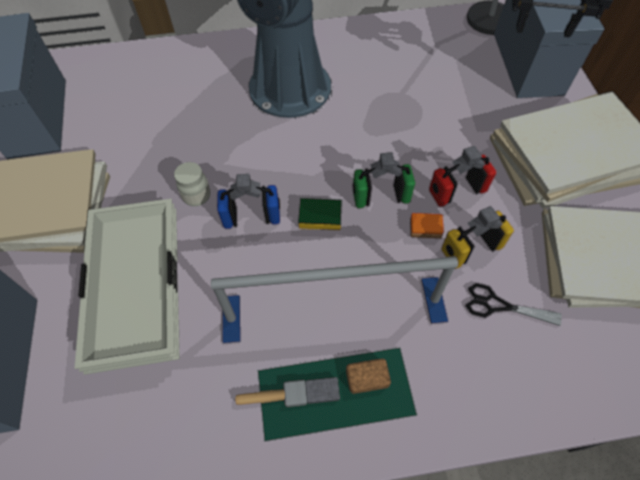

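View pics/side0.png

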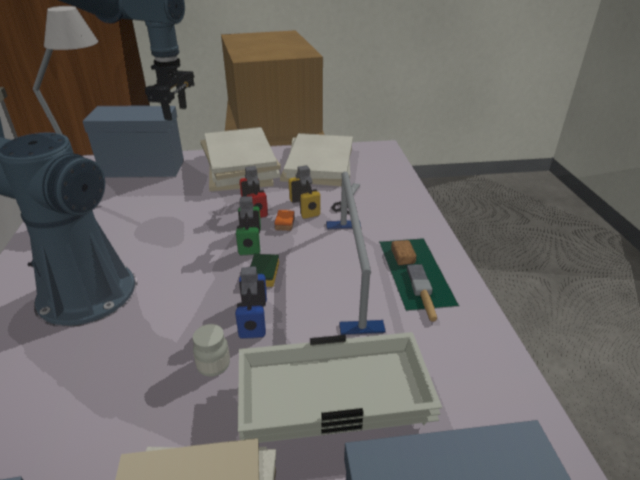

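The scene picture shows four muffs: blue (248,200), green (384,182), red (462,175) and yellow (478,237). The sponge is at (320,213) and the orange pad at (427,225). The rail runs from (215,283) to (457,263), with blue feet at (231,318) and (435,299). The tray pile is at (130,282), with grips at (83,280) and (172,270).

```bash
cat > h.py <<'E'
from rig import *
import cv2,numpy as np
from scipy.spatial.transform import Rotation as Ro
def cam(n):
    s=sense();c=read_camera(n);f=240/np.tan(np.radians(c["vfov"]/2));c["f"]=f;c["fish"]=n=="wrist"
    if n=="wrist":
        T=np.eye(4);T[:3,:3]=Ro.from_euler("xyz",s["orientation"]).as_matrix();T[:3,3]=s["tcp_pos"]
        T=T@np.array(c["tool_from_camera"]);c["C"]=T[:3,3];c["Rw"]=T[:3,:3]
    else: R=np.array(c["R"]);c["Rw"]=R.T;c["C"]=-R.T@np.array(c["t"])
    c["hsv"]=cv2.cvtColor(c["pixels"],cv2.COLOR_RGB2HSV)
    return c
def ray(c,p):
    d=np.array([p[0]-c["cx"],p[1]-c["cy"]])/c["f"]
    if c["fish"]:
        r=np.hypot(*d)+1e-12;v=np.array([*(np.sin(r)*d/r),np.cos(r)])
    else: v=np.array([*d,1.])
    return c["Rw"]@v
def plane(c,p,z):
    v=ray(c,p);return c["C"]+v*(z-c["C"][2])/v[2]
def pix(c,X):
    v=c["Rw"].T@(np.asarray(X,float)-c["C"])
    if c["fish"]:
        a=np.hypot(v[0],v[1]);return np.array([c["cx"],c["cy"]])+c["f"]*np.arctan2(a,v[2])*v[:2]/a
    return np.array([c["cx"],c["cy"]])+c["f"]*v[:2]/v[2]
def tri(c1,p1,c2,p2):
    a,b=ray(c1,p1),ray(c2,p2);k=np.linalg.lstsq(np.c_[a,-b],c2["C"]-c1["C"],rcond=None)[0]
    A=c1["C"]+k[0]*a;B=c2["C"]+k[1]*b;return (A+B)/2,np.linalg.norm(A-B)
def mask(c,lo,hi):
    return cv2.inRange(c["hsv"],np.array(lo),np.array(hi))
def blobs(m,amin=30,roi=None):
    m=m.copy()
    if roi is not None:
        k=np.zeros_like(m);k[roi[1]:roi[3],roi[0]:roi[2]]=1;m*=k
    n,l,s,ce=cv2.connectedComponentsWithStats(m)
    return sorted([(s[i,4],ce[i].round(1).tolist(),s[i,:4].tolist()) for i in range(1,n) if s[i,4]>=amin],reverse=True)
COL=dict(yellow=((22,130,100),(32,255,255)),red=((0,180,60),(5,255,255)),blue=((112,150,60),(125,255,255)),green=((58,150,40),(75,255,255)),orange=((6,170,120),(14,255,255)))
def plan(goal,yaw=None,jaw=1.,step=4.):
    """rows from measured pose to a tool-down goal"""
    s=sense();R=Ro.from_euler("xyz",s["orientation"])
    y0=np.arctan2(R.as_matrix()[1,0],R.as_matrix()[0,0]);yaw=y0 if yaw is None else yaw
    G=Ro.from_euler("xyz",[np.pi,0,yaw]);w=(R.inv()*G).as_rotvec()
    d=np.asarray(goal)-s["tcp_pos"];n=int(max(np.ceil(np.linalg.norm(d)*100/step),np.ceil(np.abs(w).max()/.12),1))
    ds=[(R*Ro.from_rotvec(w*i/n)).inv().apply(d/n*100) for i in range(n)]
    print(n,"rows; turn/row",(w/n).round(4),"tcp",s["tcp_pos"].round(4),"yaw",round(y0,3))
    print("; ".join(" ".join(f"{v:.3g}" for v in [*ds[i].round(2),*(w/n).round(3),jaw]) for i in range(n)))
E
python3 - <<'E'
from h import *
c=cam("scene");s=cam("side")
for n,(lo,hi) in COL.items():
    print(n,blobs(mask(c,lo,hi))[:5],"SIDE",blobs(mask(s,lo,hi))[:4])
print("feet",blobs(mask(c,(100,150,60),(118,255,255)),60))
print("black",blobs(mask(c,(0,0,0),(180,255,45)),30,(60,150,240,400)))
for p in [(231,318.5),(435,299.5)]: print(plane(c,p,.008))
for p in [(211,142),(226,134)]: pass
for p in [(83,280),(172,270)]: print("grip",plane(c,p,.082))
big=cv2.resize(c["pixels"][140:400,60:360],None,fx=2.6,fy=2.3)[:, :,::-1]
cv2.imwrite("pics/a.png",big)
E
```

```text
yellow [(np.int32(298), [459.8, 245.9], [449, 230, 21, 37]), (np.int32(171), [318.4, 226.1], [299, 224, 41, 5]), (np.int32(163), [505.7, 232.6], [498, 221, 15, 28])] SIDE [(np.int32(298), [309.3, 203.5], [301, 191, 19, 27]), (np.int32(35), [270.3, 282.1], [267, 276, 8, 10])]
red [(np.int32(438), [443.0, 187.0], [431, 169, 23, 36]), (np.int32(181), [487.9, 176.0], [481, 164, 14, 28])] SIDE []
blue [] SIDE [(np.int32(72), [253.8, 315.8], [244, 310, 19, 14])]
green [(np.int32(847), [319.6, 210.9], [300, 200, 40, 23]), (np.int32(343), [360.6, 189.3], [355, 171, 13, 36]), (np.int32(232), [407.5, 186.5], [402, 171, 12, 31])] SIDE []
orange [(np.int32(543), [426.3, 222.9], [412, 214, 31, 20])] SIDE [(np.int32(192), [284.1, 217.4], [276, 211, 17, 14])]
feet [(np.int32(471), [433.6, 301.8], [423, 278, 24, 44]), (np.int32(424), [232.2, 323.0], [224, 297, 15, 45]), (np.int32(342), [272.6, 204.9], [266, 186, 13, 37]), (np.int32(323), [224.0, 210.1], [218, 190, 15, 38])]
black [(np.int32(190), [230.7, 205.6], [221, 189, 15, 37]), (np.int32(180), [170.7, 268.8], [168, 252, 8, 32]), (np.int32(145), [82.1, 280.4], [79, 264, 7, 33])]
[ 0.64085079 -0.20243599  0.008     ]
[0.66690566 0.21119074 0.008     ]
grip [ 0.5464974  -0.47023465  0.082     ]
grip [ 0.55271238 -0.29944349  0.082     ]
```

View pics/a.png

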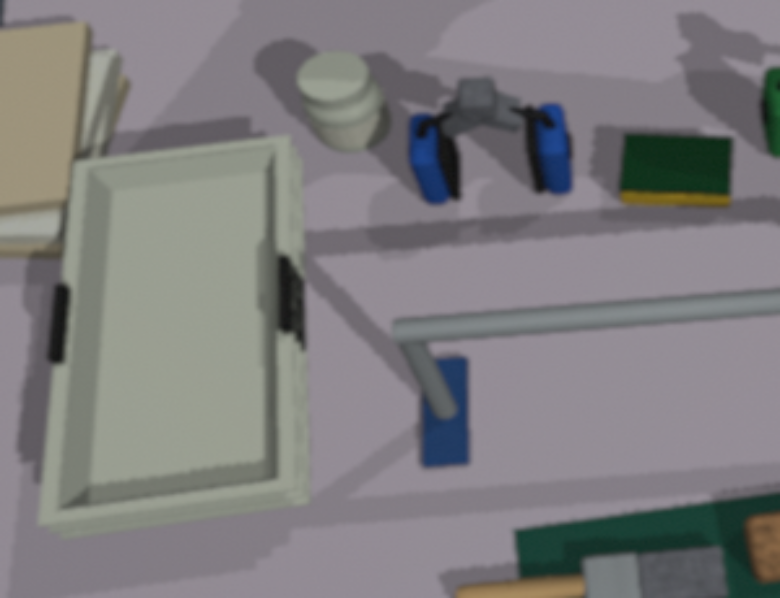

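The grip spacing (171 mm against 166) and feet spacing (414 mm) agree with the given sizes. Next I move to view the tray grip.

Run:
```python
from h import *
plan([.55,-.30,.25],np.pi,1,4.8)
```

```text
20 rows; turn/row [-0.     -0.     -0.0165] tcp [0.1861 0.5438 0.2383] yaw 2.812
-3.09 -3.4 -0.06 -0 -0 -0.016 1; -3.03 -3.45 -0.06 -0 -0 -0.016 1; -2.97 -3.5 -0.06 -0 -0 -0.016 1; -2.92 -3.55 -0.06 -0 -0 -0.016 1; -2.86 -3.6 -0.06 -0 -0 -0.016 1; -2.8 -3.65 -0.06 -0 -0 -0.016 1; -2.74 -3.69 -0.06 -0 -0 -0.016 1; -2.68 -3.74 -0.06 -0 -0 -0.016 1; -2.61 -3.78 -0.06 -0 -0 -0.016 1; -2.55 -3.82 -0.06 -0 -0 -0.016 1; -2.49 -3.86 -0.06 -0 -0 -0.016 1; -2.42 -3.9 -0.06 -0 -0 -0.016 1; -2.36 -3.94 -0.06 -0 -0 -0.016 1; -2.29 -3.98 -0.06 -0 -0 -0.016 1; -2.23 -4.02 -0.06 -0 -0 -0.016 1; -2.16 -4.05 -0.06 -0 -0 -0.016 1; -2.09 -4.09 -0.06 -0 -0 -0.016 1; -2.03 -4.12 -0.06 -0 -0 -0.016 1; -1.96 -4.16 -0.06 -0 -0 -0.016 1; -1.89 -4.19 -0.06 -0 -0 -0.016 1
```

Call:
{"fn": "carry_out", "kwargs": {"deltas": "-3.1 -3.4 -0.1 0 0 -0.016 1; -3 -3.5 -0.1 0 0 -0.016 1; -3 -3.5 -0.1 0 0 -0.016 1; -2.9 -3.6 -0.1 0 0 -0.016 1; -2.9 -3.6 0 0 0 -0.016 1; -2.8 -3.7 0 0 0 -0.016 1; -2.7 -3.7 0 0 0 -0.016 1; -2.7 -3.7 0 0 0 -0.016 1"}}

```text
time_s: 1.05
tcp_pos: [0.3313, 0.2034, 0.2429]
orientation: [3.141, 0.001, 2.941]
force: [0.6, -1.1, -0.5]
gripper_width: 0.0881
grasp_force: 0.0
```

Call:
{"fn": "carry_out", "kwargs": {"deltas": "-2.6 -3.8 -0.1 0 0 -0.016 1; -2.6 -3.8 -0.1 0 0 -0.016 1; -2.5 -3.9 -0.1 0 0 -0.016 1; -2.4 -3.9 -0.1 0 0 -0.016 1; -2.4 -3.9 0 0 0 -0.016 1; -2.3 -4 0 0 0 -0.016 1; -2.2 -4 0 0 0 -0.016 1; -2.2 -4 0 0 0 -0.016 1"}}

```text
time_s: 1.85
tcp_pos: [0.476, -0.1348, 0.2467]
orientation: [-3.142, 0.0, 3.068]
force: [0.4, 0.4, 0.2]
gripper_width: 0.0883
grasp_force: 0.0
```

Call:
{"fn": "carry_out", "kwargs": {"deltas": "-2.1 -4.1 -0.1 0 0 -0.016 1; -2 -4.1 -0.1 0 0 -0.016 1; -2 -4.2 -0.1 0 0 -0.016 1; -1.9 -4.2 0 0 0 -0.016 1; 0 0 0 0 0 0 1; 0 0 0 0 0 0 1"}}

```text
time_s: 2.45
tcp_pos: [0.5469, -0.3031, 0.2486]
orientation: [3.14, -0.001, 3.13]
force: [0.4, 0.1, -0.2]
gripper_width: 0.0881
grasp_force: 0.0
```

Run:
```python
from h import *
s=sense();print(s["time_s"],s["tcp_pos"],s["orientation"],s["joint_positions"])
w=cam("wrist");cv2.imwrite("pics/w1.png",w["pixels"][:,:,::-1])
b=blobs(mask(w,(0,0,0),(180,255,45)),60);print(b[:6])
for p in [(.55,-.30,.09),(.546,-.47,.09)]:print(pix(w,p))
c=cam("scene");a=cam("side")
for n in("blue","green","red","yellow","orange"):
    lo,hi=COL[n];lo=(100,150,50) if n=="blue" else lo
    if n=="red": lo,hi=(0,150,50),(5,255,255)
    print(n,blobs(mask(c,lo,hi))[:4],"\n SIDE",blobs(mask(a,lo,hi))[:4])
```

```text
2.45 [ 0.54688409 -0.30306245  0.24857594] [ 3.14008424e+00 -1.46889855e-03  3.13011987e+00] [-6.95694578e-01  2.84483116e-01  1.46164949e+00  2.44097132e-04
  1.39755175e+00 -2.25505934e+00]
[(np.int32(59505), [286.1, 401.9], [0, 283, 640, 197]), (np.int32(3433), [456.4, 315.8], [422, 281, 89, 63]), (np.int32(3371), [190.6, 315.7], [137, 281, 89, 64]), (np.int32(2375), [570.6, 464.9], [503, 440, 117, 40]), (np.int32(953), [465.6, 53.2], [440, 26, 55, 64]), (np.int32(908), [515.7, 85.5], [499, 71, 39, 29])]
[327.11754734 223.25371226]
[141.36465323 222.4767845 ]
blue [(np.int32(472), [433.7, 301.8], [423, 278, 24, 44]), (np.int32(426), [232.1, 322.9], [224, 297, 15, 45]), (np.int32(362), [272.4, 205.0], [266, 186, 13, 37]), (np.int32(338), [224.3, 210.2], [218, 191, 15, 37])] 
 SIDE [(np.int32(179), [374.0, 326.7], [360, 321, 24, 11]), (np.int32(172), [252.3, 312.2], [237, 306, 26, 14]), (np.int32(99), [348.3, 326.5], [341, 323, 16, 10])]
green [(np.int32(843), [319.7, 210.9], [300, 200, 40, 23]), (np.int32(347), [360.6, 189.3], [355, 171, 13, 36]), (np.int32(219), [407.7, 186.1], [402, 171, 12, 31])] 
 SIDE []
red [(np.int32(486), [442.7, 186.7], [431, 169, 23, 37]), (np.int32(212), [487.8, 176.2], [481, 163, 15, 29])] 
 SIDE [(np.int32(175), [260.4, 201.4], [251, 192, 16, 24])]
yellow [(np.int32(310), [459.7, 245.8], [448, 230, 22, 37]), (np.int32(179), [318.8, 226.1], [299, 224, 41, 5]), (np.int32(169), [505.6, 232.8], [498, 220, 15, 29])] 
 SIDE [(np.int32(52), [302.2, 203.8], [301, 194, 4, 23]), (np.int32(46), [271.2, 280.3], [267, 268, 10, 18]), (np.int32(43), [291.3, 183.3], [289, 178, 10, 20])]
orange [(np.int32(546), [426.3, 223.0], [412, 214, 31, 20])] 
 SIDE [(np.int32(195), [284.3, 217.4], [276, 211, 17, 14])]
```

View pics/w1.png

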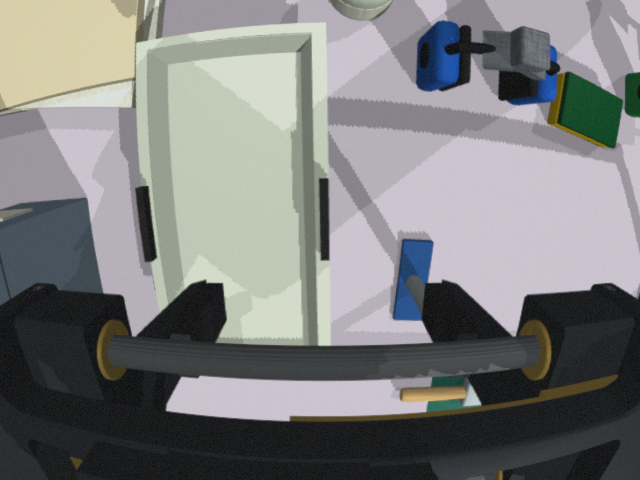

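The wrist picture shows the right grip at (324,219), the left grip at (146,224), the rail's left foot at (413,280) and the blue muff crown at (517,50).

Run:
```python
from h import *
w=cam("wrist")
m=mask(w,(0,0,0),(180,255,60))
P=[]
for roi in [(310,160,345,275),(125,170,165,280)]:
    b=blobs(m,60,roi);print(b)
    k=np.zeros_like(m);k[roi[1]:roi[3],roi[0]:roi[2]]=m[roi[1]:roi[3],roi[0]:roi[2]]
    n,l,st,ce=cv2.connectedComponentsWithStats(k);i=1+st[1:,4].argmax();ys,xs=np.where(l==i)
    X=np.array([plane(w,p,.09)[:2] for p in zip(xs,ys)])
    print("ext",np.percentile(X,[1,99],axis=0).round(4).tolist(),X.mean(0))
    r=cv2.minAreaRect(X.astype(np.float32)*1000);print(r);P.append(np.array(r[0])/1000)
d=P[0]-P[1];print(np.linalg.norm(d),"tray x axis angle",np.degrees(np.arctan2(d[1],d[0])),"centre",(P[0]+P[1])/2)
```

```text
[(np.int32(605), [322.0, 217.3], [318, 178, 9, 81])]
ext [[0.5129, -0.3058], [0.5808, -0.2994]] [ 0.54579534 -0.30266517]
((546.9130249023438, -302.594482421875), (69.66336822509766, 6.391504764556885), 0.5161184072494507)
[(np.int32(866), [144.6, 221.9], [135, 185, 20, 75])]
ext [[0.5136, -0.4721], [0.5816, -0.4596]] [ 0.5468935  -0.46585402]
((547.6524658203125, -465.8517150878906), (69.96232604980469, 13.03761100769043), 0.2259715497493744)
0.163258907232153 tray x axis angle 90.25950797645095 centre [ 0.54728275 -0.3842231 ]
```

Call:
{"fn": "carry_out", "kwargs": {"deltas": "0 0.05 4 0 0 0 1; 0 0.05 4 0 0 0 1; 0 0 4 0 0 0 1; 0 0 3 0 0 0 1; 0 0 1.5 0 0 0 1; 0 0 0.6 0 0 0 1; 0 0 0 0 0 0 1"}}

```text
time_s: 3.35
tcp_pos: [0.5476, -0.3013, 0.0793]
orientation: [-3.141, 0.0, 3.132]
force: [-0.4, -0.3, -0.5]
gripper_width: 0.0882
grasp_force: 0.0
```

Call:
{"fn": "carry_out", "kwargs": {"deltas": "0 0 0 0 0 0 -1; 0 0 0 0 0 0 -1; 0 0 0 0 0 0 -1; 0 0 0 0 0 0 -1; 0 0 0 0 0 0 -1; 0 0 0 0 0 0 -1; 0 0 0 0 0 0 -1; 0 0 0 0 0 0 -1", "newtons": 45}}

```text
time_s: 4.15
tcp_pos: [0.5472, -0.3015, 0.0786]
orientation: [3.141, -0.0, 3.132]
force: [-0.8, -0.5, 0.3]
gripper_width: 0.026
grasp_force: 0.0
```

Call:
{"fn": "carry_out", "kwargs": {"deltas": "0 0 0.1 0 0 0 -1; 0 0 0 0 0 0 -1; 0 0 0 0 0 0 -1; 0 0 0 0 0 0 -1; 0 0 0 0 0 0 -1"}}

```text
time_s: 4.65
tcp_pos: [0.5473, -0.3016, 0.0776]
orientation: [-3.142, -0.0, 3.132]
force: [0.3, -0.8, -1.4]
gripper_width: 0.0078
grasp_force: 45.0
```

Call:
{"fn": "carry_out", "kwargs": {"deltas": "0 0 -0.5 0 0 0 -1; 0 0 -1 0 0 0 -1; 0 0 -1.5 0 0 0 -1; 0 0 -2 0 0 0 -1; 0 0 0 0 0 0 -1; 0 0 0 0 0 0 -1"}}

```text
time_s: 5.25
tcp_pos: [0.5478, -0.3019, 0.1288]
orientation: [-3.14, 0.002, 3.132]
force: [-0.1, 0.4, -1.5]
gripper_width: 0.008
grasp_force: 45.0
```

Run:
```python
from h import *
a=cam("side");c=cam("scene")
cv2.imwrite("pics/s2.png",np.hstack([a["pixels"][:,:,::-1][150:480,150:500],c["pixels"][:,:,::-1][130:460,20:370]]))
```

```text
(no output)
```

View pics/s2.png

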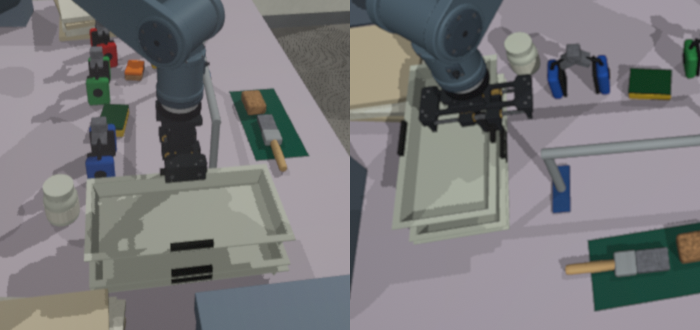

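The left half shows the top tray lifted level, with two trays still in place. Next I carry it over to the far side of the rail.

Run:
```python
from h import *
c=cam("scene")
# bar line
g=cv2.cvtColor(c["pixels"],cv2.COLOR_RGB2GRAY)
for u in(270,300,330,360,390,420): print(u,g[255:295,u].tolist())
plan([.70,-.12,.26],2.2,-1,4)
```

```text
270 [157, 157, 157, 157, 157, 157, 158, 156, 157, 157, 157, 156, 157, 157, 157, 157, 155, 142, 122, 116, 126, 135, 142, 146, 147, 142, 134, 125, 116, 122, 141, 154, 157, 157, 157, 157, 157, 157, 157, 157]
300 [157, 157, 157, 157, 157, 157, 158, 157, 157, 157, 156, 158, 157, 157, 150, 133, 116, 121, 134, 142, 146, 148, 146, 139, 130, 121, 119, 134, 151, 158, 157, 157, 157, 157, 157, 157, 157, 157, 156, 157]
330 [157, 157, 158, 157, 157, 157, 157, 157, 157, 158, 158, 154, 137, 117, 119, 131, 142, 147, 150, 149, 143, 136, 125, 119, 132, 151, 158, 157, 157, 156, 157, 157, 157, 157, 157, 158, 157, 157, 158, 157]
360 [157, 158, 156, 157, 156, 158, 158, 157, 155, 140, 119, 113, 123, 135, 144, 147, 147, 141, 135, 126, 119, 130, 149, 158, 158, 157, 157, 157, 157, 157, 157, 157, 157, 157, 157, 158, 157, 157, 157, 157]
390 [140, 132, 123, 120, 120, 119, 114, 104, 102, 116, 128, 138, 142, 143, 140, 135, 127, 120, 122, 140, 153, 158, 157, 157, 157, 157, 157, 157, 157, 158, 157, 158, 157, 158, 158, 158, 157, 157, 157, 157]
420 [158, 158, 157, 154, 135, 110, 110, 123, 134, 140, 144, 143, 138, 131, 122, 120, 134, 152, 158, 158, 153, 140, 124, 114, 106, 99, 97, 100, 103, 108, 111, 113, 114, 113, 114, 113, 116, 129, 144, 152]
8 rows; turn/row [ 1.000e-04 -2.000e-04  1.165e-01] tcp [ 0.5467 -0.3011  0.1267] yaw 3.132
-1.89 2.28 -1.67 0 -0 0.116 -1; -1.61 2.49 -1.67 0 -0 0.116 -1; -1.31 2.66 -1.67 0 -0 0.116 -1; -1 2.79 -1.67 0 -0 0.116 -1; -0.67 2.89 -1.67 0 -0 0.116 -1; -0.33 2.95 -1.67 0 -0 0.116 -1; 0.02 2.97 -1.67 0 -0 0.116 -1; 0.36 2.94 -1.67 0 -0 0.116 -1
```

Call:
{"fn": "carry_out", "kwargs": {"deltas": "0 0 -3 0 0 0 -1; 0 0 -4 0 0 0 -1; 0 0 -4 0 0 0 -1; 0 0 -2 0 0 0 -1"}}

```text
time_s: 5.8
tcp_pos: [0.5481, -0.3023, 0.261]
orientation: [-3.139, 0.003, 3.132]
force: [0.2, 1.0, -1.9]
gripper_width: 0.0076
grasp_force: 45.0
```

Call:
{"fn": "carry_out", "kwargs": {"deltas": "-1.9 2.3 0 0 0 0.117 -1; -1.6 2.5 0 0 0 0.117 -1; -1.3 2.7 0 0 0 0.117 -1; -1 2.8 0 0 0 0.117 -1; -0.7 2.9 0 0 0 0.117 -1; -0.3 2.9 0 0 0 0.117 -1; 0 3 0 0 0 0.117 -1; 0.4 2.9 0 0 0 0.117 -1"}}

```text
time_s: 6.6
tcp_pos: [0.7009, -0.119, 0.2563]
orientation: [-3.141, -0.001, 2.191]
force: [0.6, -0.8, -2.0]
gripper_width: 0.0075
grasp_force: 45.0
```

Run:
```python
from h import *
c=cam("scene")
for p in [(270,278.3),(420,265)]:print(plane(c,p,.165))
print(sense()["force"],sense()["joint_positions"])
plan([.86,-.008,.255],1.508,-1,4)
```

```text
[ 0.64379052 -0.10868463  0.165     ]
[0.66092506 0.15519228 0.165     ]
[-1.60196073  2.64559248 -2.90197711] [-0.32926476  0.47163448  1.19865426  0.00310453  1.47231336 -0.94604601]
6 rows; turn/row [ 0.0002 -0.0005  0.1132] tcp [ 0.7029 -0.1147  0.2561] yaw 2.187
-0.06 3.16 0.02 0 -0.001 0.113 -1; 0.29 3.15 0.02 0 -0.001 0.113 -1; 0.65 3.1 0.02 0 -0.001 0.113 -1; 0.99 3 0.02 0 -0.001 0.113 -1; 1.33 2.87 0.02 0 -0.001 0.113 -1; 1.64 2.7 0.02 0 -0.001 0.113 -1
```

Call:
{"fn": "carry_out", "kwargs": {"deltas": "-0.1 3.2 0 0 0 0.113 -1; 0.3 3.2 0 0 0 0.113 -1; 0.6 3.1 0 0 0 0.113 -1; 1 3 0 0 0 0.113 -1; 1.3 2.9 0 0 0 0.113 -1; 1.6 2.7 0 0 0 0.113 -1; 0 0 0 0 0 0 -1; 0 0 0 0 0 0 -1"}}

```text
time_s: 7.45
tcp_pos: [0.8576, -0.0125, 0.2545]
orientation: [-3.138, 0.0, 1.52]
force: [-0.1, 0.1, -2.2]
gripper_width: 0.0073
grasp_force: 45.0
```

Run:
```python
from h import *
a=cam("side");w=cam("wrist")
print(sense()["force"],sense()["joint_positions"])
cv2.imwrite("pics/s3.png",np.hstack([a["pixels"][:,:,::-1][90:480,140:540],w["pixels"][:390,120:520,::-1]]))
plan([.86,-.008,.255],1.508,-1,4)
```

```text
[-6.33614925e-01  1.05921168e-03 -1.27988162e+00] [-1.53656996e-01  8.50191723e-01  6.21121427e-01 -4.61452462e-04
  1.67136951e+00 -1.01328374e-01]
1 rows; turn/row [-0.0011  0.0004  0.0104] tcp [ 0.8574 -0.0137  0.2571] yaw 1.518
0.59 0.23 0.21 -0.001 0 0.01 -1
```

View pics/s3.png

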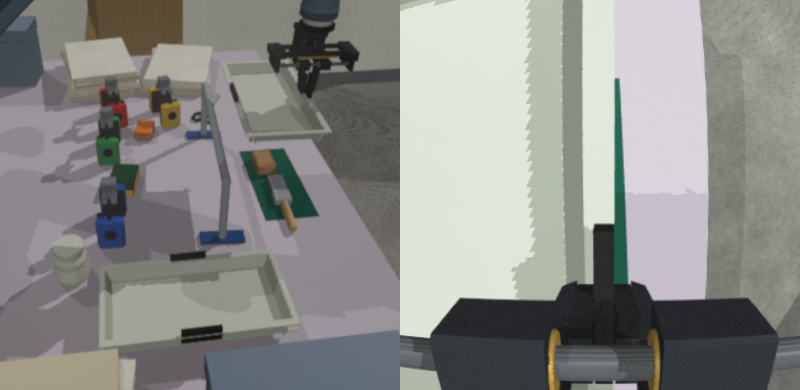

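The tray is beyond the bar, which measures clear by about 25 mm. I lower it and then move it in under the bar.

Call:
{"fn": "carry_out", "kwargs": {"deltas": "0.5 0.2 2 0 0 0.012 -1; 0 0 3 0 0 0 -1; 0 0 3 0 0 0 -1; 0 0 3 0 0 0 -1; 0 0 3 0 0 0 -1; 0 0 2 0 0 0 -1; 0 0 0 0 0 0 -1"}}

```text
time_s: 8.25
tcp_pos: [0.8575, -0.0087, 0.0935]
orientation: [-3.135, -0.0, 1.505]
force: [-0.3, -0.3, -2.3]
gripper_width: 0.0074
grasp_force: 45.0
```

Run:
```python
from h import *
c=cam("scene");print(sense()["force"])
cv2.imwrite("pics/s4.png",c["pixels"][180:480,150:550,::-1])
d=.118;plan([.6525+.998*d,.0044-.065*d,.095],1.506,-1,2.5)
```

```text
[ 0.55779268  0.73305212 -1.0798361 ]
4 rows; turn/row [-0.0008 -0.     -0.0001] tcp [ 0.859  -0.0086  0.0964] yaw 1.505
-0.01 -2.22 0.04 -0.001 -0 -0 -1; -0.01 -2.22 0.04 -0.001 -0 -0 -1; -0.01 -2.22 0.04 -0.001 -0 -0 -1; -0.01 -2.22 0.04 -0.001 -0 -0 -1
```

View pics/s4.png

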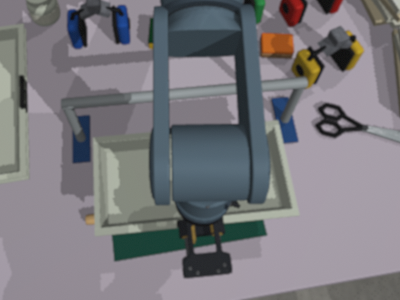

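Call:
{"fn": "carry_out", "kwargs": {"deltas": "0 -1.5 0 0 0 0 -1; 0 -2.5 0 0 0 0 -1; 0 -2.5 0 0 0 0 -1; 0 -2.2 0 0 0 0 -1; 0 0 0 0 0 0 -1"}}

```text
time_s: 8.8
tcp_pos: [0.7725, -0.0022, 0.101]
orientation: [3.14, 0.0, 1.506]
force: [0.2, -0.3, -2.0]
gripper_width: 0.0075
grasp_force: 45.0
```

Run:
```python
from h import *
c=cam("scene")
for p in [(260,391),(295,379),(325,377),(369,361),(348,366),(349,393),(389,388)]: print(p,plane(c,p,.03),plane(c,p,.01)[:2])
s=sense();print(s["tcp_pos"],s["force"])
```

```text
(260, 391) [ 0.79871234 -0.15685335  0.03      ] [ 0.7934924  -0.15865819]
(295, 379) [ 0.78735276 -0.09129398  0.03      ] [ 0.78188377 -0.0916615 ]
(325, 377) [ 0.79253782 -0.03639742  0.03      ] [ 0.78718251 -0.03556139]
(369, 361) [0.77624748 0.04942523 0.03      ] [0.77053502 0.05214282]
(348, 366) [0.77923732 0.0090521  0.03      ] [0.77359042 0.01088455]
(349, 393) [0.8279559  0.00168055 0.03      ] [0.8233771 0.0033514]
(389, 388) [0.83076265 0.07488193 0.03      ] [0.82624538 0.07815763]
[ 0.77414588 -0.00257684  0.10129976] [-0.28656473 -0.10611141 -2.10853481]
```

Call:
{"fn": "carry_out", "kwargs": {"deltas": "0 -0.4 0 0 0 0 -1; 0 -0.4 1 0 0 0 -1; 0 0 2 0 0 0 -1; 0 0 1.5 0 0 0 -1; 0 0 0.8 0 0 0 -1; 0 0 0 0 0 0 -1; 0 0 0 0 0 0 -1"}}

```text
time_s: 9.55
tcp_pos: [0.7651, -0.0018, 0.0435]
orientation: [-3.14, -0.0, 1.506]
force: [0.0, -0.1, -1.2]
gripper_width: 0.0074
grasp_force: 45.0
```

Call:
{"fn": "carry_out", "kwargs": {"deltas": "0 0 0.2 0 0 0 -1; 0 0 0.2 0 0 0 -1; 0 0 0.1 0 0 0 -1; 0 0 0 0 0 0 -1; 0 0 0 0 0 0 -1"}}

```text
time_s: 10.05
tcp_pos: [0.7662, -0.0019, 0.0413]
orientation: [3.14, 0.0, 1.506]
force: [-1.4, 0.5, 5.4]
gripper_width: 0.0073
grasp_force: 45.0
```

Call:
{"fn": "carry_out", "kwargs": {"deltas": "0 0 0 0 0 0 -0.3; 0 0 0 0 0 0 -0.3; 0 0 0 0 0 0 -0.3; 0 0 0 0 0 0 -0.3; 0 0 0 0 0 0 -0.3"}}

```text
time_s: 10.55
tcp_pos: [0.7648, -0.0018, 0.039]
orientation: [-3.14, -0.0, 1.506]
force: [0.4, 0.6, -0.3]
gripper_width: 0.0313
grasp_force: 0.0
```

Call:
{"fn": "carry_out", "kwargs": {"deltas": "0 0 -1 0 0 0 -0.3; 0 0 -2.5 0 0 0 -0.3; 0 0 -4 0 0 0 -0.3; 0 0 -4 0 0 0 -0.3; 0 0 -4 0 0 0 -0.3; 0 0 -4 0 0 0 -0.3; 0 0 -2 0 0 -0.1 -0.3; 0 0 0 0 0 -0.13 -0.3"}}

```text
time_s: 11.35
tcp_pos: [0.7674, -0.002, 0.2618]
orientation: [3.133, 0.003, 1.74]
force: [1.0, 0.3, 0.5]
gripper_width: 0.0311
grasp_force: 0.0
```

Call:
{"fn": "carry_out", "kwargs": {"deltas": "0 0 0 0 0 -0.14 -0.3; 0 0 0 0 0 -0.14 -0.3; 0 0 0 0 0 -0.14 -0.3; 0 0 0 0 0 -0.14 -0.3; 0 0 0 0 0 -0.14 -0.3; 0 0 0 0 0 -0.14 -0.3; 0 0 0 0 0 -0.14 -0.3; 0 0 0 0 0 -0.14 -0.3"}}

```text
time_s: 12.15
tcp_pos: [0.7654, -0.0019, 0.2555]
orientation: [3.142, 0.0, 2.862]
force: [-0.2, 0.1, -0.4]
gripper_width: 0.0312
grasp_force: 0.0
```

Call:
{"fn": "carry_out", "kwargs": {"deltas": "0 0 0 0 0 -0.14 -0.3; 0 0 0 0 0 -0.08 -0.3; 0 0 0 0 0 0 -0.3; 0 0 0 0 0 0 -0.3"}}

```text
time_s: 12.55
tcp_pos: [0.7654, -0.0018, 0.2553]
orientation: [-3.142, 0.0, 3.074]
force: [-0.1, 0.2, 0.2]
gripper_width: 0.0313
grasp_force: 0.0
```

Run:
```python
from h import *
s=sense();print(s["tcp_pos"],s["orientation"],s["gripper_width"],s["force"])
w=cam("wrist");cv2.imwrite("pics/w5.png",w["pixels"][:,:,::-1])
```

```text
[ 0.76540443 -0.00180276  0.25525584] [-3.14154136e+00  3.91595163e-04  3.07358622e+00] 0.031307769961179024 [-0.11394667  0.23599649  0.22068204]
```

View pics/w5.png

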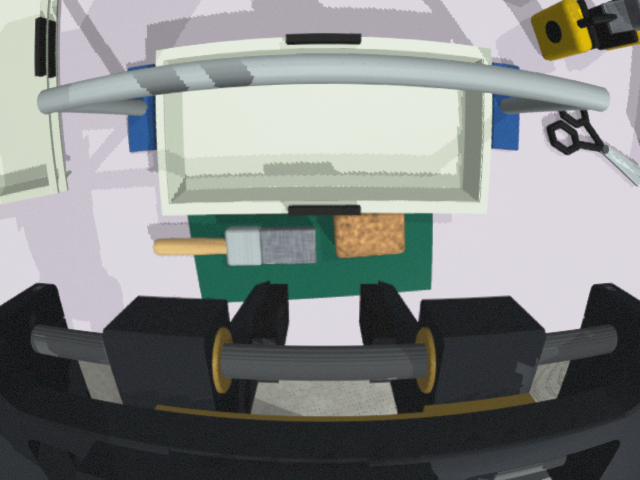

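The wrist picture shows the tray flat under the bar, with its grips at (324,210) and (323,38). It is offset to +x, between the feet at (142,108) and (505,107), and the eraser is at (370,235).

```bash
cat >> h.py <<'E'
def refine(w):
    m=mask(w,(0,0,0),(180,255,60));P=[]
    for q in w["grois"]:
        k=np.zeros_like(m);k[q[1]:q[3],q[0]:q[2]]=m[q[1]:q[3],q[0]:q[2]]
        n,l,st,ce=cv2.connectedComponentsWithStats(k);i=1+st[1:,4].argmax();ys,xs=np.where(l==i)
        X=np.array([plane(w,p,.054)[:2] for p in zip(xs,ys)]);r=cv2.minAreaRect(X.astype(np.float32)*1000)
        print("grip",np.round(r[0],1),np.round(r[1],1),round(r[2],2));P.append(np.array(r[0])/1000)
    a,b=P;d=a-b;print("tray c",(a+b)/2,"len",np.linalg.norm(d),"xdir",np.degrees(np.arctan2(d[1],d[0])));return P
E
python3 - <<'E'
from h import *
w=cam("wrist");w["grois"]=[(280,203,368,216),(278,30,370,46)];refine(w)
m=mask(w,(100,150,50),(120,255,255))
for b in blobs(m,100): print("blue",b)
for q in [(120,40,158,160),(488,40,525,160)]:
    ys,xs=np.where(m[q[1]:q[3],q[0]:q[2]]);X=np.array([plane(w,(x+q[0],y+q[1]),.008)[:2] for x,y in zip(xs,ys)])
    r=cv2.minAreaRect(X.astype(np.float32)*1000);print(r, X.min(0),X.max(0))
# bar: bluish-grey strip vs light/white neighbours
g=w["pixels"].astype(int)
for u in (200,260,320,380,440): print(u,g[40:110,u,0].tolist())
E
```

```text
grip [766.3  -2.1] [68.1  8.9] 86.11
grip [602.5   8.7] [66.7  9.2] 86.5
tray c [0.68442102 0.00332294] len 0.16418159320739015 xdir -3.7532003309432564
blue (np.int32(1029), [142.7, 128.3], [129, 97, 27, 54])
blue (np.int32(1012), [503.9, 126.7], [492, 95, 27, 54])
((639.44287109375, -200.21372985839844), (34.11168670654297, 97.10430908203125), 85.982421875) [ 0.58997418 -0.22002868] [ 0.6885637  -0.18250639]
((665.805908203125, 210.98342895507812), (33.41954803466797, 97.19046020507812), 86.45685577392578) [0.61701882 0.19137738] [0.71425163 0.22943773]
200 [174, 172, 176, 191, 221, 229, 229, 228, 229, 228, 228, 228, 229, 229, 227, 212, 179, 173, 173, 169, 155, 136, 137, 143, 149, 160, 167, 171, 174, 178, 180, 182, 184, 186, 189, 186, 184, 185, 186, 185, 182, 176, 167, 166, 159, 152, 147, 138, 133, 146, 201, 227, 228, 228, 229, 229, 229, 229, 228, 229, 229, 228, 229, 229, 229, 229, 228, 228, 229, 228]
260 [229, 229, 229, 230, 228, 229, 230, 229, 229, 223, 199, 179, 174, 174, 171, 157, 140, 142, 150, 157, 167, 170, 177, 178, 177, 179, 184, 186, 190, 191, 189, 188, 191, 189, 187, 190
[... 532 characters left out ...]
 231, 230, 231, 232, 232, 230, 231, 228, 197, 175, 173, 171, 169, 155, 136, 136, 145, 150, 159, 163, 169, 171, 172, 179, 183, 185, 186, 190, 191, 191, 192, 191, 188, 188, 182, 176, 170, 162, 160, 156, 153, 142, 130, 150, 217, 229, 229, 230, 231, 230, 230, 230, 229, 231, 229, 230, 230, 230, 229, 229, 229, 231, 228, 230, 230, 231, 230, 230, 229]
440 [175, 178, 215, 229, 231, 231, 232, 229, 231, 231, 231, 231, 229, 210, 182, 171, 174, 170, 171, 137, 131, 139, 143, 151, 157, 164, 166, 168, 175, 179, 180, 188, 188, 188, 189, 189, 189, 186, 184, 181, 176, 168, 160, 155, 154, 144, 133, 130, 178, 225, 229, 231, 230, 229, 230, 229, 229, 230, 228, 230, 229, 230, 230, 231, 229, 229, 229, 230, 230, 229]
```

Run:
```python
from h import *
w=cam("wrist")
for u,a,b in((260,54.5,85.2),(320,53,83.5),(380,54.3,84.5)):
    print(plane(w,(u,(a+b)/2),.165))
```

```text
[ 0.64969993 -0.03426306  0.165     ]
[0.6522606  0.00352246 0.165     ]
[0.65474494 0.0411959  0.165     ]
```

Call:
{"fn": "carry_out", "kwargs": {"deltas": "-2 0 0 0 0 0 -0.5; -1.5 0 3 0 0 0 -0.5; 0 0 4 0 0 0 -0.5; 0 0 4 0 0 0 -0.5; 0 0 4 0 0 0 -0.5; 0 0 3 0 0 0 -0.5; 0 0 2 0 0 0 -0.5; 0 0 1 0 0 0 -0.5"}}

```text
time_s: 13.5
tcp_pos: [0.7992, -0.004, 0.0421]
orientation: [3.141, -0.003, 3.075]
force: [-0.0, -0.1, -0.3]
gripper_width: 0.0221
grasp_force: 0.0
```

Call:
{"fn": "carry_out", "kwargs": {"deltas": "0 0 0 0 0 0 -0.5; 1 0 0 0 0 0 -0.5; 0.8 0 0 0 0 0 -0.5; 0.6 0 0 0 0 0 -0.5; 0.5 0 0 0 0 0 -0.5; 0.5 0 0 0 0 0 -0.5; 0.5 0 0 0 0 0 -0.5; 0 0 0 0 0 0 -0.5"}}

```text
time_s: 14.3
tcp_pos: [0.7608, -0.0015, 0.0449]
orientation: [-3.142, -0.0, 3.076]
force: [-0.0, -0.7, 1.0]
gripper_width: 0.0222
grasp_force: 0.3
```

Run:
```python
from h import *
plan([.7484,-.0007,.044],3.077,-.5,.5)
```

```text
3 rows; turn/row [-0.     -0.0002 -0.0004] tcp [ 0.7608 -0.0015  0.0449] yaw 3.076
0.42 0 0.03 -0 -0 -0 -0.5; 0.42 0 0.03 -0 -0 -0 -0.5; 0.42 0 0.03 -0 -0 -0 -0.5
```

Call:
{"fn": "carry_out", "kwargs": {"deltas": "0.5 0 0 0 0 0 -0.5; 0.4 0 0 0 0 0 -0.5; 0.3 0 0 0 0 0 -0.5; 0 0 0 0 0 0 -0.5; 0 0 0 0 0 0 -0.5; -1 0 0 0 0 0 -0.5; -1.5 0 0 0 0 0 -0.5; 0 0 -2 0 0 0 -0.5"}}

```text
time_s: 15.1
tcp_pos: [0.7724, -0.0023, 0.0606]
orientation: [3.141, -0.007, 3.076]
force: [-0.4, 0.6, -0.1]
gripper_width: 0.0221
grasp_force: 0.0
```

Call:
{"fn": "carry_out", "kwargs": {"deltas": "0 0 -4 0 0 0 -0.5; 0 0 -4 0 0 0 -0.5; 0 0 -4 0 0 0 -0.5; 0 0 -4 0 0 0 -0.5; 0 0 -3 0 0 0 -0.5; 0 0 0 0 0 0 -0.5; 0 0 0 0 0 0 -0.5"}}

```text
time_s: 15.8
tcp_pos: [0.7743, -0.0024, 0.2565]
orientation: [-3.141, 0.002, 3.076]
force: [-0.1, -0.8, -0.3]
gripper_width: 0.0222
grasp_force: 0.0
```

Run:
```python
from h import *
w=cam("wrist")
A,B=(.7355,0,.054),(.5698,.0107,.054);print(pix(w,A),pix(w,B))
a,b=pix(w,A).astype(int),pix(w,B).astype(int)
w["grois"]=[(a[0]-44,a[1]-14,a[0]+44,a[1]+14),(b[0]-46,max(b[1]-14,0),b[0]+46,b[1]+12)]
m=mask(w,(0,0,0),(180,255,60))
for q in w["grois"]: print(blobs(m,30,q))
refine(w);print(sense()["tcp_pos"])
```

```text
[323.49743415 168.34024318] [323.24236101  -1.77457329]
[(np.int32(570), [323.5, 167.5], [288, 164, 72, 8])]
[(np.int32(382), [323.7, 2.1], [288, 0, 73, 6])]
grip [7.346e+02 1.000e-01] [66.8  6.8] 86.21
grip [573.9  11.1] [67.7  5.7] 86.24
tray c [0.65424631 0.00560269] len 0.16111118471646374 xdir -3.945677443788939
[ 0.77360364 -0.0022872   0.25428222]
```

The tray shifted 31.7 mm against the 31.9 mm I wanted, so it is centred. Now I look over the muffs.

Run:
```python
from h import *
c=cam("scene")
for n,p in dict(blue=(243,184),green=(387,161),red=(470,156),yellow=(487,215)).items(): print(n,plane(c,p,.135))
plan([.56,.1,.36],3.077,-.2,4.5)
```

```text
blue [ 0.40800678 -0.14135652  0.135     ]
green [0.39827548 0.15950682 0.135     ]
red [0.4140758  0.33304166 0.135     ]
yellow [0.56143046 0.31995005 0.135     ]
6 rows; turn/row [ 0.     -0.0005 -0.0002] tcp [ 0.7733 -0.0023  0.2529] yaw 3.076
3.66 1.47 -1.77 0 -0.001 -0 -0.2; 3.66 1.47 -1.77 0 -0.001 -0 -0.2; 3.66 1.47 -1.78 0 -0.001 -0 -0.2; 3.66 1.47 -1.78 0 -0.001 -0 -0.2; 3.66 1.47 -1.78 0 -0.001 -0 -0.2; 3.66 1.47 -1.78 0 -0.001 -0 -0.2
```

Call:
{"fn": "carry_out", "kwargs": {"deltas": "3.6 1.5 -1.8 0 0 0 -0.2; 3.6 1.5 -1.8 0 0 0 -0.2; 3.6 1.5 -1.8 0 0 0 -0.2; 3.6 1.5 -1.8 0 0 0 -0.2; 3.6 1.5 -1.8 0 0 0 -0.2; 3.6 1.5 -1.8 0 0 0 -0.2; 0 0 0 0 0 0 -0.2; 0 0 0 0 0 0 -0.2"}}

```text
time_s: 16.7
tcp_pos: [0.5641, 0.102, 0.362]
orientation: [-3.141, -0.001, 3.077]
force: [-0.6, 0.8, -0.7]
gripper_width: 0.0355
grasp_force: 0.0
```

Run:
```python
from h import *
w=cam("wrist");cv2.imwrite("pics/w6.png",w["pixels"][:,:,::-1])
for n,(lo,hi) in dict(COL,blue=((105,150,50),(125,255,255)),red=((0,170,50),(5,255,255)),rred=((172,170,50),(180,255,255))).items(): print(n,blobs(mask(w,lo,hi),80)[:5])
for p in [(.408,-.141,.14),(.398,.1595,.14),(.414,.333,.14),(.561,.32,.14)]: print(pix(w,p))
```

```text
yellow [(np.int32(875), [458.8, 193.4], [436, 171, 39, 50]), (np.int32(371), [526.3, 160.6], [502, 151, 38, 27]), (np.int32(107), [537.8, 188.6], [533, 182, 10, 14])]
red [(np.int32(1146), [464.0, 74.5], [442, 49, 42, 50]), (np.int32(169), [543.8, 76.2], [533, 64, 18, 21])]
blue [(np.int32(1329), [169.3, 83.1], [153, 58, 35, 49]), (np.int32(1091), [403.0, 249.9], [392, 221, 25, 64]), (np.int32(781), [132.7, 251.0], [121, 223, 24, 59]), (np.int32(271), [96.0, 106.7], [86, 94, 36, 21])]
green [(np.int32(3239), [249.2, 92.0], [212, 67, 76, 52]), (np.int32(888), [320.2, 55.2], [310, 28, 22, 54]), (np.int32(767), [409.7, 56.4], [395, 29, 25, 53])]
orange [(np.int32(1064), [428.2, 134.9], [397, 112, 55, 44])]
rred []
[96.29775444 87.51432276]
[371.15299954  39.05589175]
[527.70161474  61.56371868]
[520.70449662 193.57687847]
```

View pics/w6.png

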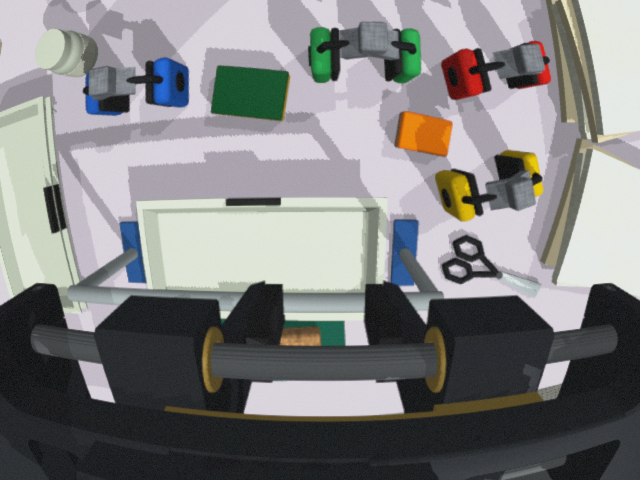

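The picture shows the crowns at blue (109,82), green (374,37), red (524,60) and yellow (518,190). The sponge is at (250,92), the orange pad at (425,134), and the tray lies under the rail between the feet.

Run:
```python
from h import *
w=cam("wrist");c=cam("scene")
W=dict(blue=((109,82),(96,105),(169.3,83)),green=((374,37),(320.2,55.2),(409.7,56.4)),red=((524,60),(464,74.5),(543,76)),yellow=((518,190),(458.8,193.4),(526,162)))
S=dict(blue=(243,184),green=(387,161),red=(470,156),yellow=(487,215))
for n in W:
    X,e=tri(w,W[n][0],c,S[n]);a,b=plane(w,W[n][1],.06),plane(w,W[n][2],.06);d=(b-a)[:2]
    print(n,X.round(4),round(e,4),"cupdir",np.degrees(np.arctan2(d[1],d[0])).round(1),"len",np.linalg.norm(d).round(3),"plane.14",plane(w,W[n][0],.14).round(4)[:2])
plan([.40,.16,.30],np.pi/2,-.2,4)
```

```text
blue [ 0.3975 -0.1406  0.117 ] 0.007 cupdir 93.8 len 0.115 plane.14 [ 0.4057 -0.1231]
green [0.3926 0.1628 0.1275] 0.0023 cupdir 87.5 len 0.108 plane.14 [0.3962 0.1621]
red [0.4107 0.3346 0.13  ] 0.0018 cupdir 93.1 len 0.12 plane.14 [0.4132 0.3275]
yellow [0.5588 0.3216 0.1301] 0.0013 cupdir 111.6 len 0.107 plane.14 [0.5572 0.3153]
13 rows; turn/row [-0.0002 -0.0002  0.1157] tcp [0.5649 0.101  0.3607] yaw 3.075
1.29 0.37 0.47 -0 -0 0.116 -0.2; 1.33 0.22 0.47 -0 -0 0.116 -0.2; 1.34 0.06 0.47 -0 -0 0.116 -0.2; 1.34 -0.09 0.47 -0 -0 0.116 -0.2; 1.32 -0.25 0.47 -0 -0 0.116 -0.2; 1.29 -0.4 0.47 -0 -0 0.116 -0.2; 1.23 -0.55 0.47 -0 -0 0.116 -0.2; 1.16 -0.68 0.47 -0 -0 0.116 -0.2; 1.07 -0.81 0.47 -0 -0 0.116 -0.2; 0.97 -0.93 0.47 -0 -0 0.116 -0.2; 0.86 -1.04 0.47 -0 -0 0.116 -0.2; 0.73 -1.13 0.47 -0 -0 0.116 -0.2; 0.6 -1.21 0.47 -0 -0 0.116 -0.2
```

Call:
{"fn": "carry_out", "kwargs": {"deltas": "1.3 0.4 0.5 0 0 0.116 0.3; 1.3 0.2 0.5 0 0 0.116 0.3; 1.3 0.1 0.5 0 0 0.116 0.3; 1.3 -0.1 0.5 0 0 0.116 0.3; 1.3 -0.3 0.5 0 0 0.116 0.3; 1.3 -0.4 0.5 0 0 0.116 0.3; 1.2 -0.5 0.5 0 0 0.116 0.3; 1.2 -0.7 0.5 0 0 0.116 0.3"}}

```text
time_s: 17.65
tcp_pos: [0.4644, 0.1374, 0.321]
orientation: [-3.139, -0.001, 2.142]
force: [0.5, -0.4, 0.2]
gripper_width: 0.0573
grasp_force: 0.0
```

Call:
{"fn": "carry_out", "kwargs": {"deltas": "1.1 -0.8 0.5 0 0 0.116 0.3; 1 -0.9 0.5 0 0 0.116 0.3; 0.9 -1 0.5 0 0 0.116 0.3; 0.7 -1.1 0.5 0 0 0.116 0.3; 0.6 -1.2 0.5 0 0 0.116 0.3; 0 0 0 0 0 0 0.3; 0 0 0 0 0 0 0.3"}}

```text
time_s: 18.35
tcp_pos: [0.4024, 0.1613, 0.2972]
orientation: [-3.141, 0.0, 1.57]
force: [0.4, -0.2, -0.7]
gripper_width: 0.0573
grasp_force: 0.0
```

Run:
```python
from h import *
w=cam("wrist");print(sense()["tcp_pos"],sense()["orientation"])
cv2.imwrite("pics/w7.png",w["pixels"][60:360,120:520,::-1])
print(blobs(mask(w,*COL["green"]),80)[:5])
print(pix(w,(.395,.162,.14)))
for v in range(150,280,10): print(v,w["hsv"][v,250:400:6].tolist() if v in(200,220) else "")
```

```text
[0.40269943 0.1612821  0.29748776] [-3.14108903e+00  2.41248115e-04  1.56995404e+00]
[(np.int32(3156), [343.6, 312.7], [313, 278, 64, 67]), (np.int32(1149), [316.7, 152.2], [288, 140, 58, 26]), (np.int32(865), [313.3, 254.6], [286, 244, 55, 21])]
[313.89851619 219.89491125]
150 
160 
170 
180 
190 
200 [[138, 14, 182], [127, 13, 179], [137, 13, 179], [136, 16, 178], [137, 13, 178], [138, 17, 179], [138, 14, 180], [139, 9, 225], [107, 23, 100], [105, 15, 99], [107, 22, 105], [102, 23, 111], [109, 22, 129], [108, 20, 129], [138, 12, 209], [142, 13, 210], [139, 13, 209], [142, 13, 208], [138, 12, 209], [142, 13, 209], [139, 9, 226], [143, 9, 225], [139, 9, 226], [140, 10, 226], [139, 9, 225]]
210 
220 [[135, 9, 224], [140, 10, 225], [137, 10, 226], [135, 9, 226], [139, 9, 224], [146, 8, 224], [139, 9, 226], [139, 9, 224], [106, 21, 155], [103, 16, 145], [106, 20, 138], [107, 17, 138], [110, 16, 142], [101, 20, 139], [138, 12, 220], [141, 11, 226], [141, 8, 224], [140, 15, 209], [139, 13, 213], [140, 10, 225], [139, 9, 226], [137, 10, 226], [140, 10, 227], [137, 8, 226], [140, 10, 226]]
230 
240 
250 
260 
270
```

View pics/w7.png

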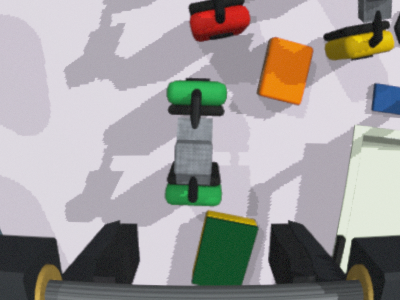

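The close-up shows the green muff's crown at (313,220) and its cups at (317,152) and (313,255), well between the fingers.

```bash
cat >> h.py <<'E'
COL["blue"]=((105,150,50),(125,255,255));COL["red"]=((0,170,50),(5,255,255))
RC=np.array([.6526,.0054]);RY=np.array([.0641,.998])
def muff(w,n,X0):
    """crown top centre and cup line near guess X0, from a picture taken above"""
    u0=pix(w,[*X0,.14])
    B=[b for b in blobs(mask(w,*COL[n]),60)]
    pts=[(plane(w,b[1],.075)[:2],b) for b in B]
    best=min(((abs(np.linalg.norm(p-q)-.098)*.3+np.linalg.norm((p+q)/2-X0),p,q) for i,(p,_) in enumerate(pts) for q,_ in pts[i+1:]),key=lambda t:t[0])
    p,q=best[1:];d=q-p;
    if d[1]<0:d=-d
    a=np.arctan2(d[1],d[0])
    g=mask(w,(92,8,75),(118,45,180));roi=[int(max(v,0)) for v in (u0[0]-45,u0[1]-45,u0[0]+45,u0[1]+45)]
    b=blobs(g,150,roi)[0];x,y,ww,hh=b[2]
    k=cv2.connectedComponentsWithStats((g*(np.add.outer(abs(np.arange(480)-u0[1])<45,0*np.arange(640))&(abs(np.arange(640)-u0[0])<45)).astype(np.uint8)))
    i=1+k[2][1:,4].argmax();ys,xs=np.where(k[1]==i)
    X=np.array([plane(w,v,.135)[:2] for v in zip(xs,ys)])
    e=np.array([np.cos(a),np.sin(a)]);f=np.array([e[1],-e[0]])
    lo,hi=np.percentile(X@f,[1,99]);l2,h2=np.percentile(X@e,[1,99])
    mid=(p+q)/2
    print(n,"cups mid",mid.round(4),"sep",np.linalg.norm(d).round(3),"ydir deg",np.degrees(a).round(1),"crown across mid",((lo+hi)/2*f+mid@e*e).round(4),"width",(hi-lo).round(3),"along",(l2-mid@e).round(3),(h2-mid@e).round(3))
    return (lo+hi)/2*f+mid@e*e,a
E
python3 - <<'E'
from h import *
w=cam("wrist");print(muff(w,"green",np.array([.395,.162])))
E
```

```text
green cups mid [0.3943 0.1629] sep 0.106 ydir deg 87.7 crown across mid [0.394  0.1629] width 0.03 along -0.022 0.033
(array([0.39401688, 0.16286383]), np.float64(1.5300975501914564))
```

Call:
{"fn": "carry_out", "kwargs": {"deltas": "0.2 -0.9 1 0 0 0.039 0.3; 0 0 4 0 0 0 0.3; 0 0 4 0 0 0 0.3; 0 0 4 0 0 0 0.3; 0 0 3 0 0 0 0.3; 0 0 2 0 0 0 0.3; 0 0 0.9 0 0 0 0.3; 0 0 0 0 0 0 0.3"}}

```text
time_s: 19.25
tcp_pos: [0.3927, 0.1634, 0.1079]
orientation: [-3.139, 0.0, 1.529]
force: [0.5, -0.2, 0.3]
gripper_width: 0.0574
grasp_force: 0.0
```

Call:
{"fn": "carry_out", "kwargs": {"deltas": "0 0 0 0 0 0 -1; 0 0 0 0 0 0 -1; 0 0 0 0 0 0 -1; 0 0 0 0 0 0 -1; 0 0 0 0 0 0 -1; 0 0 0 0 0 0 -1", "newtons": 25}}

```text
time_s: 19.85
tcp_pos: [0.3936, 0.1638, 0.1096]
orientation: [3.14, -0.0, 1.529]
force: [-1.8, -0.5, 7.4]
gripper_width: 0.0317
grasp_force: 25.0
```

Call:
{"fn": "carry_out", "kwargs": {"deltas": "0 0 -1 0 0 0 -1; 0 0 -2 0 0 0 -1; 0 0 -4 0 0 0 -1; 0 0 -4 0 0 0 -1; 0 0 -4 0 0 0 -1; 0 0 -4 0 0 0 -1; 0 0 -4 0 0 0 -1; 0 0 0 0 0 0 -1"}}

```text
time_s: 20.65
tcp_pos: [0.3951, 0.1641, 0.345]
orientation: [3.131, -0.002, 1.529]
force: [-0.0, 1.0, -2.9]
gripper_width: 0.0317
grasp_force: 25.0
```

Run:
```python
from h import *
p=RC-.04*RY;print(p);plan([*p,.345],3.077,-1,3)
```

```text
[ 0.650036 -0.03452 ]
13 rows; turn/row [ 0.0007  0.0005 -0.1191] tcp [0.3951 0.1641 0.345 ] yaw 1.529
-1.44 2.02 0.02 0.001 0.001 -0.119 -1; -1.67 1.84 0.02 0.001 0.001 -0.119 -1; -1.88 1.63 0.01 0.001 0.001 -0.119 -1; -2.06 1.39 0.01 0.001 0.001 -0.119 -1; -2.21 1.14 0.01 0.001 0.001 -0.119 -1; -2.33 0.87 0.01 0.001 0.001 -0.119 -1; -2.42 0.58 0.01 0.001 0.001 -0.119 -1; -2.47 0.29 0 0.001 0.001 -0.119 -1; -2.49 -0 0 0.001 0.001 -0.119 -1; -2.47 -0.3 0 0.001 0.001 -0.119 -1; -2.41 -0.59 0 0.001 0.001 -0.119 -1; -2.33 -0.87 0 0.001 0.001 -0.119 -1; -2.21 -1.14 -0 0.001 0.001 -0.119 -1
```

Call:
{"fn": "carry_out", "kwargs": {"deltas": "-1.4 2 0 0 0 -0.119 -1; -1.7 1.8 0 0 0 -0.119 -1; -1.9 1.6 0 0 0 -0.119 -1; -2.1 1.4 0 0 0 -0.119 -1; -2.2 1.1 0 0 0 -0.119 -1; -2.3 0.9 0 0 0 -0.119 -1; -2.4 0.6 0 0 0 -0.119 -1; -2.5 0.3 0 0 0 -0.119 -1"}}

```text
time_s: 21.45
tcp_pos: [0.5492, 0.0409, 0.3373]
orientation: [-3.14, -0.002, 2.486]
force: [-0.0, 0.1, -2.5]
gripper_width: 0.0319
grasp_force: 25.0
```

Call:
{"fn": "carry_out", "kwargs": {"deltas": "-2.5 0 0 0 0 -0.119 -1; -2.5 -0.3 0 0 0 -0.119 -1; -2.4 -0.6 0 0 0 -0.119 -1; -2.3 -0.9 0 0 0 -0.119 -1; -2.2 -1.1 0 0 0 -0.119 -1; 0 0 0 0 0 0 -1; 0 0 0 0 0 0 -1; 0 0 0 0 0 0 -1"}}

```text
time_s: 22.25
tcp_pos: [0.6463, -0.0342, 0.338]
orientation: [3.141, -0.002, 3.075]
force: [-0.6, 0.2, -1.6]
gripper_width: 0.0319
grasp_force: 25.0
```

Run:
```python
from h import *
p=RC-.04*RY;plan([*p,.20],3.077,-1,30)
a=cam("side");cv2.imwrite("pics/s8.png",a["pixels"][80:380,200:500,::-1])
```

```text
1 rows; turn/row [ 0.0005 -0.0017 -0.0022] tcp [ 0.6463 -0.0342  0.338 ] yaw 3.075
-0.4 -0.01 13.8 0 -0.002 -0.002 -1
```

View pics/s8.png

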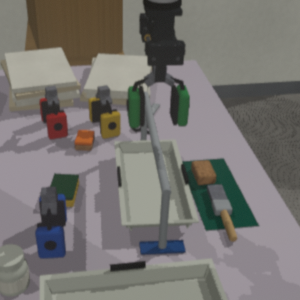

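The muff hangs square above the bar, with its cups on either side at (135,107) and (180,105). I lower it.

Call:
{"fn": "carry_out", "kwargs": {"deltas": "-0.2 0 1 0 0 0 -1; -0.2 0 3 0 0 0 -1; 0 0 4 0 0 0 -1; 0 0 3.5 0 0 0 -1; 0 0 2.5 0 0 0 -1; 0 0 1.5 0 0 0 -1; 0 0 0 0 0 0 -1; 0 0 0 0 0 0 -1"}}

```text
time_s: 23.1
tcp_pos: [0.6517, -0.0352, 0.1847]
orientation: [-3.141, 0.001, 3.076]
force: [-0.0, -0.4, -2.2]
gripper_width: 0.0316
grasp_force: 25.0
```

Call:
{"fn": "carry_out", "kwargs": {"deltas": "0 0 0.3 0 0 0 -1; 0 0 0.3 0 0 0 -1; 0 0 0.2 0 0 0 -1; 0 0 0 0 0 0 -1"}}

```text
time_s: 23.5
tcp_pos: [0.6524, -0.0355, 0.1794]
orientation: [-3.141, 0.004, 3.076]
force: [-4.2, 1.3, 10.3]
gripper_width: 0.0321
grasp_force: 25.0
```

Call:
{"fn": "carry_out", "kwargs": {"deltas": "0 0 -0.2 0 0 0 -1; 0 0 0 0 0 0 0.05; 0 0 0 0 0 0 0.05; 0 0 0 0 0 0 0.05; 0 0 0 0 0 0 0.05; 0 0 -1 0 0 0 0.05; 0 0 -2 0 0 0 0.05; 0 0 -4 0 0 0 0.05"}}

```text
time_s: 24.3
tcp_pos: [0.6493, -0.0348, 0.2454]
orientation: [3.14, -0.006, 3.076]
force: [1.0, -0.1, -0.8]
gripper_width: 0.046
grasp_force: 0.0
```

Call:
{"fn": "carry_out", "kwargs": {"deltas": "0 0 -4 0 0 0 0.3; 0 0 -4 0 0 0 0.3; 0 0 0 0 0 0 0.3"}}

```text
time_s: 24.6
tcp_pos: [0.6538, -0.0358, 0.3365]
orientation: [-3.139, 0.013, 3.076]
force: [1.0, 0.6, 1.3]
gripper_width: 0.0571
grasp_force: 0.0
```

Run:
```python
from h import *
w=cam("wrist");a=cam("side")
cv2.imwrite("pics/s9.png",np.hstack([a["pixels"][120:420,230:480,::-1],w["pixels"][60:360,120:520,::-1]]))
s=sense();print(s["force"])
print(blobs(mask(w,*COL["green"]),60)[:4])
plan([.415,.30,.32],np.pi/2,.3,4)
```

```text
[ 0.04546353  0.76029062 -0.41807355]
[(np.int32(2431), [353.8, 15.6], [312, 0, 80, 38]), (np.int32(2003), [324.2, 140.0], [292, 119, 66, 41]), (np.int32(310), [343.2, 252.8], [329, 240, 26, 21]), (np.int32(291), [306.4, 253.0], [296, 241, 25, 20])]
13 rows; turn/row [0.0002 0.0002 0.1158] tcp [ 0.6517 -0.0353  0.3298] yaw 3.076
1.99 2.45 0.07 0 0 0.116 0.3; 2.26 2.21 0.07 0 0 0.116 0.3; 2.5 1.93 0.07 0 0 0.116 0.3; 2.7 1.63 0.07 0 0 0.116 0.3; 2.87 1.31 0.07 0 0 0.116 0.3; 3.01 0.97 0.07 0 0 0.116 0.3; 3.1 0.61 0.07 0 0 0.116 0.3; 3.15 0.25 0.07 0 0 0.116 0.3; 3.16 -0.11 0.07 0 0 0.116 0.3; 3.12 -0.48 0.07 0 0 0.116 0.3; 3.05 -0.83 0.07 0 0 0.116 0.3; 2.93 -1.18 0.07 0 0 0.116 0.3; 2.77 -1.51 0.07 0 0 0.116 0.3
```

View pics/s9.png

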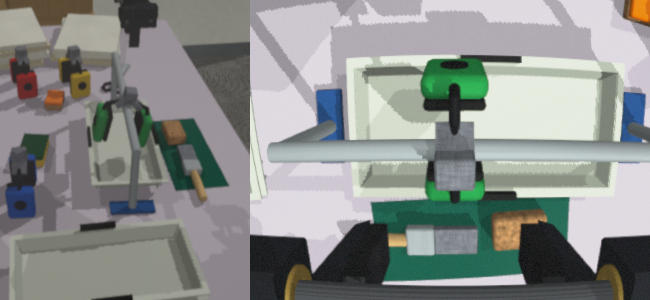

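Both halves show the green muff hanging over the bar, with one cup on each side. Next is red.

Call:
{"fn": "carry_out", "kwargs": {"deltas": "2 2.4 0 0 0 0.116 0.3; 2.3 2.2 0 0 0 0.116 0.3; 2.5 1.9 0 0 0 0.116 0.3; 2.7 1.6 0 0 0 0.116 0.3; 2.9 1.3 0 0 0 0.116 0.3; 3 1 0 0 0 0.116 0.3; 3.1 0.6 0 0 0 0.116 0.3; 3.1 0.3 0 0 0 0.116 0.3"}}

```text
time_s: 25.5
tcp_pos: [0.5036, 0.1711, 0.3259]
orientation: [-3.139, -0.002, 2.143]
force: [0.0, -0.1, 0.2]
gripper_width: 0.0571
grasp_force: 0.0
```

Call:
{"fn": "carry_out", "kwargs": {"deltas": "3.2 -0.1 0.2 0 0 0.116 0.3; 3.1 -0.5 0.2 0 0 0.116 0.3; 3 -0.8 0.2 0 0 0.116 0.3; 2.9 -1.2 0.2 0 0 0.116 0.3; 2.8 -1.5 0 0 0 0.116 0.3; 0 0 0 0 0 0 0.3; 0 0 0 0 0 0 0.3"}}

```text
time_s: 26.2
tcp_pos: [0.414, 0.2993, 0.3184]
orientation: [-3.14, 0.001, 1.571]
force: [0.2, -0.2, 0.4]
gripper_width: 0.0576
grasp_force: 0.0
```

Run:
```python
from h import *
w=cam("wrist");s=sense();print(s["tcp_pos"])
print(blobs(mask(w,*COL["red"]),60)[:4],pix(w,(.412,.331,.14)))
cv2.imwrite("pics/w10.png",w["pixels"][:,:,::-1])
p,a=muff(w,"red",np.array([.412,.331]))
p2,a2=muff(w,"yellow",np.array([.559,.318]))
plan([*p,.108],a,.3,4)
```

```text
[0.41455874 0.29879596 0.31866782]
[(np.int32(984), [308.1, 114.0], [281, 101, 55, 29]), (np.int32(899), [328.2, 211.6], [301, 196, 54, 29])] [320.76884877 179.88463432]
red cups mid [0.4089 0.3409] sep 0.106 ydir deg 101.4 crown across mid [0.4084 0.3408] width 0.03 along -0.026 0.03
yellow cups mid [0.553 0.325] sep 0.105 ydir deg 104.2 crown across mid [0.5577 0.3262] width 0.041 along -0.023 0.032
6 rows; turn/row [-0.0003  0.0002 -0.0334] tcp [0.4146 0.2988 0.3187] yaw 1.57
0.7 -0.1 3.51 -0 0 -0.033 0.3; 0.71 -0.08 3.51 -0 0 -0.033 0.3; 0.71 -0.05 3.51 -0 0 -0.033 0.3; 0.71 -0.03 3.51 -0 0 -0.033 0.3; 0.71 -0.01 3.51 -0 0 -0.033 0.3; 0.71 0.02 3.51 -0 0 -0.033 0.3
```

Call:
{"fn": "carry_out", "kwargs": {"deltas": "2.1 -0.2 0 0 0 -0.1 0.3; 2.1 0 2 0 0 -0.1 0.3; 0 0 4 0 0 0 0.3; 0 0 4 0 0 0 0.3; 0 0 4 0 0 0 0.3; 0 0 4 0 0 0 0.3; 0 0 2 0 0 0 0.3; 0 0 1 0 0 0 0.3"}}

```text
time_s: 27.05
tcp_pos: [0.41, 0.3392, 0.1067]
orientation: [-3.137, 0.002, 1.767]
force: [-0.1, -0.5, -0.1]
gripper_width: 0.0571
grasp_force: 0.0
```

Call:
{"fn": "carry_out", "kwargs": {"deltas": "0 0 0 0 0 0 0.1; 0 0 0 0 0 0 -1; 0 0 0 0 0 0 -1; 0 0 0 0 0 0 -1; 0 0 0 0 0 0 -1; 0 0 0 0 0 0 -1; 0 0 0 0 0 0 -1", "newtons": 25}}

```text
time_s: 27.75
tcp_pos: [0.4117, 0.3416, 0.1111]
orientation: [3.139, -0.0, 1.768]
force: [-0.6, -2.9, 6.2]
gripper_width: 0.0318
grasp_force: 24.6
```

Call:
{"fn": "carry_out", "kwargs": {"deltas": "0 0 -1 0 0 0 -1; 0 0 -2 0 0 0 -1; 0 0 -4 0 0 0 -1; 0 0 -4 0 0 0 -1; 0 0 -4 0 0 0 -1; 0 0 -4 0 0 0 -1; 0 0 -4 0 0 0 -1; 0 0 0 0 0 0 -1"}}

```text
time_s: 28.55
tcp_pos: [0.4128, 0.3424, 0.3468]
orientation: [3.131, -0.003, 1.768]
force: [0.8, 0.5, -1.6]
gripper_width: 0.0319
grasp_force: 24.6
```

Run:
```python
from h import *
p=RC+.04*RY;plan([*p,.345],3.077,-1,3)
w=cam("wrist");print(blobs(mask(w,*COL["red"]),60)[:4])
```

```text
13 rows; turn/row [ 0.0009  0.0003 -0.1007] tcp [0.4128 0.3424 0.3468] yaw 1.768
-2.61 1.38 0.02 0.001 0 -0.101 -1; -2.73 1.11 0.02 0.001 0 -0.101 -1; -2.83 0.83 0.02 0.001 0 -0.101 -1; -2.9 0.54 0.01 0.001 0 -0.101 -1; -2.94 0.25 0.01 0.001 0 -0.101 -1; -2.95 -0.05 0.01 0.001 0 -0.101 -1; -2.93 -0.34 0.01 0.001 0 -0.101 -1; -2.88 -0.64 0.01 0.001 0 -0.101 -1; -2.8 -0.92 0.01 0.001 0 -0.101 -1; -2.69 -1.2 0.01 0.001 0 -0.101 -1; -2.56 -1.47 0.01 0.001 0 -0.101 -1; -2.4 -1.71 0.01 0.001 0 -0.101 -1; -2.22 -1.95 0.01 0.001 0 -0.101 -1
[(np.int32(4675), [320.2, 169.4], [262, 146, 118, 50])]
```

Call:
{"fn": "carry_out", "kwargs": {"deltas": "-2.6 1.4 0 0 0 -0.101 -1; -2.7 1.1 0 0 0 -0.101 -1; -2.8 0.8 0 0 0 -0.101 -1; -2.9 0.5 0 0 0 -0.101 -1; -2.9 0.3 0 0 0 -0.101 -1; -3 -0.1 0 0 0 -0.101 -1; -2.9 -0.3 0 0 0 -0.101 -1; -2.9 -0.6 0 0 0 -0.101 -1"}}

```text
time_s: 29.4
tcp_pos: [0.5595, 0.1583, 0.3372]
orientation: [-3.139, -0.003, 2.58]
force: [0.4, 0.3, -1.9]
gripper_width: 0.0321
grasp_force: 24.7
```

Call:
{"fn": "carry_out", "kwargs": {"deltas": "-2.8 -0.9 0 0 0 -0.101 -1; -2.7 -1.2 0 0 0 -0.101 -1; -2.6 -1.5 0 0 0 -0.101 -1; -2.4 -1.7 0 0 0 -0.101 -1; -2.2 -2 0 0 0 -0.101 -1; 0 0 0 0 0 0 -1; 0 0 0 0 0 0 -1; 0 0 0 0 0 0 -1"}}

```text
time_s: 30.2
tcp_pos: [0.6528, 0.0455, 0.3383]
orientation: [3.141, -0.003, 3.08]
force: [-0.4, 0.2, -2.4]
gripper_width: 0.0321
grasp_force: 24.7
```

Run:
```python
from h import *
p=RC+.04*RY;plan([*p,.187],3.077,-1,30)
```

```text
1 rows; turn/row [ 0.0005 -0.0026  0.0034] tcp [0.6528 0.0455 0.3383] yaw 3.08
-0.28 -0.01 15.1 0 -0.003 0.003 -1
```

Call:
{"fn": "carry_out", "kwargs": {"deltas": "-0.1 0 1 0 0 0.003 -1; -0.1 0 3 0 0 0 -1; 0 0 4 0 0 0 -1; 0 0 3.5 0 0 0 -1; 0 0 2.5 0 0 0 -1; 0 0 1.5 0 0 0 -1; 0 0 0 0 0 0 -1; 0 0 0 0 0 0 -1"}}

```text
time_s: 31.0
tcp_pos: [0.6562, 0.0449, 0.1857]
orientation: [-3.142, 0.001, 3.078]
force: [0.2, -0.5, -1.9]
gripper_width: 0.0316
grasp_force: 24.7
```

Call:
{"fn": "carry_out", "kwargs": {"deltas": "0 0 0.3 0 0 0 -1; 0 0 0.2 0 0 0 -1; 0 0 0.1 0 0 0 -1; 0 0 0 0 0 0 -1"}}

```text
time_s: 31.4
tcp_pos: [0.6558, 0.0445, 0.179]
orientation: [-3.142, 0.0, 3.078]
force: [-0.4, 0.2, -3.7]
gripper_width: 0.0319
grasp_force: 24.7
```

Call:
{"fn": "carry_out", "kwargs": {"deltas": "0 0 0.2 0 0 0 -1; 0 0 0.1 0 0 0 -1; 0 0 0 0 0 0 -1; 0 0 0 0 0 0 -1"}}

```text
time_s: 31.8
tcp_pos: [0.6564, 0.0444, 0.178]
orientation: [-3.141, 0.002, 3.078]
force: [-3.9, -0.3, 7.6]
gripper_width: 0.0319
grasp_force: 24.8
```

Contact made; release and go on to yellow.

Call:
{"fn": "carry_out", "kwargs": {"deltas": "0 0 -0.1 0 0 0 -1; 0 0 0 0 0 0 0.05; 0 0 0 0 0 0 0.05; 0 0 0 0 0 0 0.05; 0 0 0 0 0 0 0.05; 0 0 -1 0 0 0 0.05; 0 0 -2 0 0 0 0.05; 0 0 -4 0 0 0 0.05"}}

```text
time_s: 32.6
tcp_pos: [0.6539, 0.0447, 0.2444]
orientation: [3.141, -0.006, 3.078]
force: [0.8, 0.6, -0.3]
gripper_width: 0.0463
grasp_force: 0.0
```

Call:
{"fn": "carry_out", "kwargs": {"deltas": "0 0 -4 0 0 0 0.3; 0 0 -4 0 0 0 0.3; 0 0 0 0 0 0 0.3; 0 0 0 0 0 0 0.3"}}

```text
time_s: 33.0
tcp_pos: [0.6563, 0.0446, 0.3288]
orientation: [-3.141, 0.003, 3.078]
force: [0.1, -1.4, -0.8]
gripper_width: 0.0573
grasp_force: 0.0
```

Run:
```python
from h import *
w=cam("wrist");cv2.imwrite("pics/w11.png",w["pixels"][0:360,20:620,::-1])
print(sense()["tcp_pos"])
plan([.555,.28,.32],1.85,.3,4)
```

```text
[0.65554069 0.04462672 0.32674847]
11 rows; turn/row [0.     0.     0.1116] tcp [0.6555 0.0446 0.3267] yaw 3.078
1.05 2.08 0.06 0 0 0.112 0.3; 1.27 1.95 0.06 0 0 0.112 0.3; 1.48 1.79 0.06 0 0 0.112 0.3; 1.67 1.62 0.06 0 0 0.112 0.3; 1.84 1.42 0.06 0 0 0.112 0.3; 1.99 1.21 0.06 0 0 0.112 0.3; 2.11 0.98 0.06 0 0 0.112 0.3; 2.21 0.74 0.06 0 0 0.112 0.3; 2.28 0.49 0.06 0 0 0.112 0.3; 2.32 0.23 0.06 0 0 0.112 0.3; 2.33 -0.03 0.06 0 0 0.112 0.3
```

View pics/w11.png

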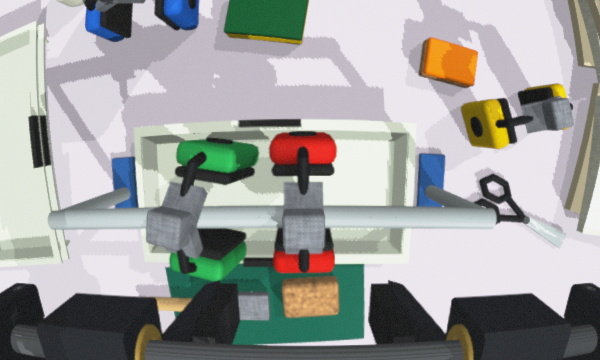

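The picture shows green at (208,205) and red at (304,205), both over the bar and above the tray with a gap between their cups (258 to 271). Yellow is at (520,112).

Call:
{"fn": "carry_out", "kwargs": {"deltas": "1 2.1 0 0 0 0.112 0.3; 1.3 2 0 0 0 0.112 0.3; 1.5 1.8 0 0 0 0.112 0.3; 1.7 1.6 0 0 0 0.112 0.3; 1.8 1.4 0 0 0 0.112 0.3; 2 1.2 0 0 0 0.112 0.3; 2.1 1 0 0 0 0.112 0.3; 2.2 0.7 0 0 0 0.112 0.3"}}

```text
time_s: 33.85
tcp_pos: [0.5815, 0.2168, 0.3244]
orientation: [-3.138, -0.002, 2.177]
force: [0.3, -0.2, -0.5]
gripper_width: 0.0576
grasp_force: 0.0
```

Call:
{"fn": "carry_out", "kwargs": {"deltas": "2.3 0.5 0.2 0 0 0.112 0.3; 2.3 0.2 0.2 0 0 0.112 0.3; 2.3 0 0.2 0 0 0.112 0.3; 0 0 0 0 0 0 0.3; 0 0 0 0 0 0 0.3"}}

```text
time_s: 34.35
tcp_pos: [0.5551, 0.2802, 0.319]
orientation: [-3.139, 0.0, 1.849]
force: [-0.5, 0.0, 0.2]
gripper_width: 0.0575
grasp_force: 0.0
```

Run:
```python
from h import *
w=cam("wrist");s=sense();print(s["tcp_pos"])
print(blobs(mask(w,*COL["yellow"]),60)[:4],pix(w,(.558,.322,.14)))
cv2.imwrite("pics/w12.png",w["pixels"][:,:,::-1])
p,a=muff(w,"yellow",np.array([.559,.320]))
plan([*p,.108],a,.3,4)
```

```text
[0.55557819 0.27967479 0.31944553]
[(np.int32(1011), [342.3, 113.0], [315, 102, 56, 23]), (np.int32(917), [340.4, 212.8], [314, 202, 55, 22]), (np.int32(111), [189.5, 314.3], [182, 309, 16, 12])] [339.53079152 171.06463232]
yellow cups mid [0.5618 0.3252] sep 0.106 ydir deg 105.2 crown across mid [0.5619 0.3253] width 0.031 along -0.026 0.03
6 rows; turn/row [-0.0004  0.0001  0.0019] tcp [0.5556 0.2797 0.3194] yaw 1.848
0.7 0.32 3.52 -0 0 0.002 0.3; 0.7 0.31 3.52 -0 0 0.002 0.3; 0.7 0.31 3.52 -0 0 0.002 0.3; 0.7 0.31 3.52 -0 0 0.002 0.3; 0.7 0.31 3.52 -0 0 0.002 0.3; 0.7 0.3 3.52 -0 0 0.002 0.3
```

Call:
{"fn": "carry_out", "kwargs": {"deltas": "2.1 0.9 0 0 0 0.01 0.3; 2.1 1 2 0 0 0 0.3; 0 0 4 0 0 0 0.3; 0 0 4 0 0 0 0.3; 0 0 4 0 0 0 0.3; 0 0 4 0 0 0 0.3; 0 0 2 0 0 0 0.3; 0 0 1 0 0 0 0.3"}}

```text
time_s: 35.2
tcp_pos: [0.5618, 0.3239, 0.1073]
orientation: [-3.136, 0.001, 1.836]
force: [-0.0, 0.1, 1.0]
gripper_width: 0.0571
grasp_force: 0.0
```

Call:
{"fn": "carry_out", "kwargs": {"deltas": "0 0 0 0 0 0 0.1; 0 0 0 0 0 0 -1; 0 0 0 0 0 0 -1; 0 0 0 0 0 0 -1; 0 0 0 0 0 0 -1; 0 0 0 0 0 0 -1; 0 0 0 0 0 0 -1", "newtons": 25}}

```text
time_s: 35.9
tcp_pos: [0.564, 0.3261, 0.1126]
orientation: [3.139, 0.0, 1.836]
force: [-1.3, -1.0, 6.4]
gripper_width: 0.032
grasp_force: 24.7
```

Call:
{"fn": "carry_out", "kwargs": {"deltas": "0 0 -1 0 0 0 -1; 0 0 -2 0 0 0 -1; 0 0 -4 0 0 0 -1; 0 0 -4 0 0 0 -1; 0 0 -4 0 0 0 -1; 0 0 -4 0 0 0 -1; 0 0 -4 0 0 0 -1; 0 0 0 0 0 0 -1"}}

```text
time_s: 36.7
tcp_pos: [0.565, 0.3268, 0.3488]
orientation: [3.13, -0.001, 1.836]
force: [0.8, 1.0, -0.9]
gripper_width: 0.0315
grasp_force: 24.8
```

Run:
```python
from h import *
p=RC+.12*RY;plan([*p,.345],3.077,-1,3)
```

```text
11 rows; turn/row [ 0.001   0.0006 -0.1128] tcp [0.565  0.3268 0.3488] yaw 1.836
-2 0.36 0.04 0.001 0.001 -0.113 -1; -2.02 0.13 0.03 0.001 0.001 -0.113 -1; -2.03 -0.1 0.03 0.001 0.001 -0.113 -1; -2 -0.33 0.03 0.001 0.001 -0.113 -1; -1.95 -0.55 0.03 0.001 0.001 -0.113 -1; -1.88 -0.77 0.03 0.001 0.001 -0.113 -1; -1.78 -0.97 0.03 0.001 0.001 -0.113 -1; -1.66 -1.17 0.03 0.001 0.001 -0.113 -1; -1.52 -1.35 0.03 0.001 0.001 -0.113 -1; -1.35 -1.51 0.03 0.001 0.001 -0.113 -1; -1.18 -1.65 0.03 0.001 0.001 -0.113 -1
```

Call:
{"fn": "carry_out", "kwargs": {"deltas": "-2 0.4 0 0 0 -0.113 -1; -2 0.1 0 0 0 -0.113 -1; -2 -0.1 0 0 0 -0.113 -1; -2 -0.3 0 0 0 -0.113 -1; -2 -0.6 0 0 0 -0.113 -1; -1.9 -0.8 0 0 0 -0.113 -1; -1.8 -1 0 0 0 -0.113 -1; -1.7 -1.2 0 0 0 -0.113 -1"}}

```text
time_s: 37.5
tcp_pos: [0.6322, 0.1771, 0.339]
orientation: [-3.14, -0.002, 2.745]
force: [-0.0, -0.2, -1.8]
gripper_width: 0.0316
grasp_force: 24.8
```

Call:
{"fn": "carry_out", "kwargs": {"deltas": "-1.5 -1.3 0 0 0 -0.113 -1; -1.4 -1.5 0 0 0 -0.113 -1; -1.2 -1.6 0 0 0 -0.113 -1; 0 0 0 0 0 0 -1; 0 0 0 0 0 0 -1; 0 0 0 0 0 0 -1"}}

```text
time_s: 38.1
tcp_pos: [0.6589, 0.1247, 0.34]
orientation: [3.141, -0.001, 3.078]
force: [0.3, -1.4, -1.8]
gripper_width: 0.0319
grasp_force: 24.8
```

Run:
```python
from h import *
p=RC+.12*RY;plan([*p,.187],3.077,-1,30)
```

```text
1 rows; turn/row [ 0.0003 -0.0013  0.0007] tcp [0.6589 0.1247 0.34  ] yaw 3.078
-0.16 0.05 15.3 0 -0.001 0.001 -1
```

Call:
{"fn": "carry_out", "kwargs": {"deltas": "0 0 1 0 0 0 -1; 0 0 3 0 0 0 -1; 0 0 4 0 0 0 -1; 0 0 3.5 0 0 0 -1; 0 0 2.5 0 0 0 -1; 0 0 1.4 0 0 0 -1; 0 0 0 0 0 0 -1; 0 0 0 0 0 0 -1"}}

```text
time_s: 38.9
tcp_pos: [0.66, 0.1241, 0.1877]
orientation: [3.141, 0.001, 3.079]
force: [0.3, -0.1, -2.4]
gripper_width: 0.0313
grasp_force: 24.8
```

Call:
{"fn": "carry_out", "kwargs": {"deltas": "0 0 0.3 0 0 0 -1; 0 0 0.2 0 0 0 -1; 0 0 0.1 0 0 0 -1; 0 0 0.1 0 0 0 -1; 0 0 0 0 0 0 -1; 0 0 0 0 0 0 -1"}}

```text
time_s: 39.5
tcp_pos: [0.6595, 0.1238, 0.1798]
orientation: [-3.142, 0.0, 3.079]
force: [-0.3, -0.3, -2.1]
gripper_width: 0.0315
grasp_force: 24.8
```

Call:
{"fn": "carry_out", "kwargs": {"deltas": "0 0 0.1 0 0 0 -1; 0 0 0.1 0 0 0 -1; 0 0 0.1 0 0 0 -1; 0 0 0 0 0 0 -1; 0 0 0 0 0 0 -1"}}

```text
time_s: 40.0
tcp_pos: [0.66, 0.1236, 0.1792]
orientation: [-3.141, 0.002, 3.079]
force: [-4.7, -0.8, 9.5]
gripper_width: 0.0318
grasp_force: 24.9
```

Call:
{"fn": "carry_out", "kwargs": {"deltas": "0 0 -0.1 0 0 0 -1; 0 0 0 0 0 0 0.05; 0 0 0 0 0 0 0.05; 0 0 0 0 0 0 0.05; 0 0 0 0 0 0 0.05; 0 0 -1 0 0 0 0.05; 0 0 -2 0 0 0 0.05; 0 0 -4 0 0 0 0.05"}}

```text
time_s: 40.8
tcp_pos: [0.6576, 0.1237, 0.2453]
orientation: [-3.141, -0.007, 3.079]
force: [0.7, -0.8, -0.4]
gripper_width: 0.0464
grasp_force: 0.0
```

Call:
{"fn": "carry_out", "kwargs": {"deltas": "0 0 -4 0 0 0 0.3; 0 0 -4 0 0 0 0.3; 0 0 0 0 0 0 0.3; 0 0 0 0 0 0 0.3"}}

```text
time_s: 41.2
tcp_pos: [0.6601, 0.1238, 0.3298]
orientation: [3.141, 0.004, 3.079]
force: [0.1, -0.1, -1.0]
gripper_width: 0.0572
grasp_force: 0.0
```

Run:
```python
from h import *
print(sense()["tcp_pos"])
plan([.405,-.175,.32],np.pi/2,.3,4.5)
c=cam("scene");b=[q for q in blobs(mask(c,*COL["blue"]),60)];print(b)
```

```text
[0.66007914 0.12378798 0.32982681]
13 rows; turn/row [0.0002 0.0002 0.116 ] tcp [0.6601 0.1238 0.3298] yaw 3.079
1.81 -2.42 0.07 0 0 0.116 0.3; 1.52 -2.61 0.07 0 0 0.116 0.3; 1.21 -2.77 0.07 0 0 0.116 0.3; 0.88 -2.89 0.07 0 0 0.116 0.3; 0.54 -2.97 0.07 0 0 0.116 0.3; 0.19 -3.02 0.07 0 0 0.116 0.3; -0.16 -3.02 0.07 0 0 0.116 0.3; -0.51 -2.98 0.07 0 0 0.116 0.3; -0.85 -2.9 0.07 0 0 0.116 0.3; -1.18 -2.78 0.07 0 0 0.116 0.3; -1.49 -2.63 0.08 0 0 0.116 0.3; -1.79 -2.44 0.08 0 0 0.116 0.3; -2.06 -2.21 0.08 0 0 0.116 0.3
[(np.int32(467), [433.7, 301.8], [423, 278, 24, 44]), (np.int32(422), [232.1, 323.0], [224, 297, 15, 45]), (np.int32(357), [272.4, 205.0], [266, 186, 13, 37]), (np.int32(343), [224.3, 209.9], [218, 191, 15, 37])]
```

Call:
{"fn": "carry_out", "kwargs": {"deltas": "1.8 -2.4 0 0 0 0.116 0.3; 1.5 -2.6 0 0 0 0.116 0.3; 1.2 -2.8 0 0 0 0.116 0.3; 0.9 -2.9 0 0 0 0.116 0.3; 0.5 -3 0 0 0 0.116 0.3; 0.2 -3 0 0 0 0.116 0.3; -0.2 -3 0 0 0 0.116 0.3; -0.5 -3 0 0 0 0.116 0.3"}}

```text
time_s: 42.05
tcp_pos: [0.5015, -0.0612, 0.3257]
orientation: [-3.139, -0.003, 2.146]
force: [1.3, 0.1, 0.4]
gripper_width: 0.0576
grasp_force: 0.0
```

Call:
{"fn": "carry_out", "kwargs": {"deltas": "-0.8 -2.9 0.2 0 0 0.116 0.3; -1.2 -2.8 0.2 0 0 0.116 0.3; -1.5 -2.6 0.2 0 0 0.116 0.3; -1.8 -2.4 0.2 0 0 0.116 0.3; -2.1 -2.2 0 0 0 0.116 0.3; 0 0 0 0 0 0 0.3; 0 0 0 0 0 0 0.3"}}

```text
time_s: 42.75
tcp_pos: [0.4051, -0.1758, 0.3185]
orientation: [-3.14, -0.002, 1.571]
force: [0.5, 0.2, -0.5]
gripper_width: 0.0569
grasp_force: 0.0
```

Run:
```python
from h import *
w=cam("wrist");s=sense();print(s["tcp_pos"])
print(blobs(mask(w,*COL["blue"]),60)[:4])
p,a=muff(w,"blue",np.array([.405,-.133]))
plan([*p,.108],a,.3,4)
```

```text
[ 0.40558639 -0.17543812  0.31877376]
[(np.int32(1041), [488.3, 212.8], [462, 200, 65, 28]), (np.int32(1038), [321.3, 118.4], [294, 107, 56, 25]), (np.int32(926), [315.7, 217.5], [289, 206, 54, 23])]
blue cups mid [ 0.4003 -0.139 ] sep 0.106 ydir deg 86.7 crown across mid [ 0.4001 -0.139 ] width 0.03 along -0.026 0.031
6 rows; turn/row [-0.0002 -0.0003  0.0099] tcp [ 0.4056 -0.1754  0.3188] yaw 1.572
0.6 -0.09 3.51 -0 -0 0.01 0.3; 0.6 -0.09 3.51 -0 -0 0.01 0.3; 0.6 -0.1 3.51 -0 -0 0.01 0.3; 0.6 -0.11 3.51 -0 -0 0.01 0.3; 0.6 -0.11 3.51 -0 -0 0.01 0.3; 0.6 -0.12 3.51 -0 -0 0.01 0.3
```

Call:
{"fn": "carry_out", "kwargs": {"deltas": "1.8 -0.3 0 0 0 0.03 0.3; 1.8 -0.3 2 0 0 0.03 0.3; 0 0 4 0 0 0 0.3; 0 0 4 0 0 0 0.3; 0 0 4 0 0 0 0.3; 0 0 4 0 0 0 0.3; 0 0 2 0 0 0 0.3; 0 0 1 0 0 0 0.3"}}

```text
time_s: 43.6
tcp_pos: [0.3992, -0.1378, 0.1072]
orientation: [-3.138, -0.003, 1.514]
force: [0.4, 0.0, -0.1]
gripper_width: 0.0574
grasp_force: 0.0
```

Call:
{"fn": "carry_out", "kwargs": {"deltas": "0 0 0 0 0 0 0.1; 0 0 0 0 0 0 -1; 0 0 0 0 0 0 -1; 0 0 0 0 0 0 -1; 0 0 0 0 0 0 -1; 0 0 0 0 0 0 -1; 0 0 0 0 0 0 -1", "newtons": 25}}

```text
time_s: 44.3
tcp_pos: [0.401, -0.1404, 0.1109]
orientation: [3.14, 0.001, 1.511]
force: [-1.2, 0.6, 6.2]
gripper_width: 0.0315
grasp_force: 24.8
```

Call:
{"fn": "carry_out", "kwargs": {"deltas": "0 0 -1 0 0 0 -1; 0 0 -2 0 0 0 -1; 0 0 -4 0 0 0 -1; 0 0 -4 0 0 0 -1; 0 0 -4 0 0 0 -1; 0 0 -4 0 0 0 -1; 0 0 -4 0 0 0 -1; 0 0 0 0 0 0 -1"}}

```text
time_s: 45.1
tcp_pos: [0.402, -0.1411, 0.3461]
orientation: [3.132, 0.006, 1.511]
force: [-0.3, -0.2, -0.9]
gripper_width: 0.0318
grasp_force: 24.9
```

Run:
```python
from h import *
p=RC-.12*RY;plan([*p,.348],3.077,-1,3)
```

```text
14 rows; turn/row [ 0.0002  0.0008 -0.1119] tcp [ 0.402  -0.1411  0.3461] yaw 1.511
0.29 1.72 0 0 0.001 -0.112 -1; 0.1 1.74 0 0 0.001 -0.112 -1; -0.09 1.74 0 0 0.001 -0.112 -1; -0.29 1.72 -0 0 0.001 -0.112 -1; -0.48 1.68 -0 0 0.001 -0.112 -1; -0.66 1.61 -0 0 0.001 -0.112 -1; -0.84 1.53 -0 0 0.001 -0.112 -1; -1 1.43 -0 0 0.001 -0.112 -1; -1.16 1.31 -0 0 0.001 -0.112 -1; -1.3 1.17 -0.01 0 0.001 -0.112 -1; -1.42 1.02 -0.01 0 0.001 -0.112 -1; -1.52 0.85 -0.01 0 0.001 -0.112 -1; -1.61 0.68 -0.01 0 0.001 -0.112 -1; -1.67 0.49 -0.01 0 0.001 -0.112 -1
```

Call:
{"fn": "carry_out", "kwargs": {"deltas": "0.3 1.7 0 0 0 -0.112 -1; 0.1 1.7 0 0 0 -0.112 -1; -0.1 1.7 0 0 0 -0.112 -1; -0.3 1.7 0 0 0 -0.112 -1; -0.5 1.7 0 0 0 -0.112 -1; -0.7 1.6 0 0 0 -0.112 -1; -0.8 1.5 0 0 0 -0.112 -1; -1 1.4 0 0 0 -0.112 -1"}}

```text
time_s: 45.9
tcp_pos: [0.5374, -0.1249, 0.3385]
orientation: [-3.141, -0.002, 2.411]
force: [0.1, -1.0, -1.3]
gripper_width: 0.0317
grasp_force: 24.9
```

Call:
{"fn": "carry_out", "kwargs": {"deltas": "-1.2 1.3 0 0 0 -0.112 -1; -1.3 1.2 0 0 0 -0.112 -1; -1.4 1 0 0 0 -0.112 -1; -1.5 0.8 0 0 0 -0.112 -1; -1.6 0.7 0 0 0 -0.112 -1; -1.7 0.5 0 0 0 -0.112 -1; 0 0 0 0 0 0 -1; 0 0 0 0 0 0 -1"}}

```text
time_s: 46.7
tcp_pos: [0.6408, -0.1138, 0.3384]
orientation: [3.141, -0.003, 3.076]
force: [0.7, -1.3, -2.0]
gripper_width: 0.0318
grasp_force: 24.9
```

Run:
```python
from h import *
p=RC-.12*RY;plan([*p,.187],3.077,-1,30)
w=cam("wrist");cv2.imwrite("pics/w13.png",w["pixels"][0:360,20:640,::-1])
```

```text
1 rows; turn/row [ 0.0006 -0.0025 -0.0007] tcp [ 0.6408 -0.1138  0.3384] yaw 3.076
-0.45 -0.04 15.1 0.001 -0.003 -0.001 -1
```

View pics/w13.png

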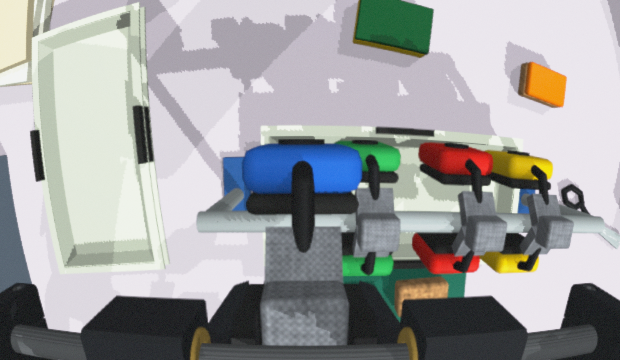

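The view shows blue held over the bar at (305,300). Green's crown is at (378,215), red's at (482,225) and yellow's at (550,232). I check their slots numerically before lowering blue.

Run:
```python
from h import *
w=cam("wrist");RX=np.array([.998,-.0641])
for n,p in dict(green=(398,206),red=(504,210),yellow=(573,210)).items(): # centre of visible crown top
    for z in(.205,.19): X=plane(w,p,z)[:2]-RC;print(n,z,(X@RY).round(4),(X@RX).round(4))
for s in(-.04,.04,.12):
    c=RC+s*RY;print(s,"crown",pix(w,[*c,.205]).round(0),"cups top",[pix(w,[*(c+k*RX),.145]).round(0).tolist() for k in(-.05,.05)])
for n in("green","red","yellow"): print(n,[(b[1],b[2]) for b in blobs(mask(w,*COL[n]),150)])
```

```text
green 0.205 -0.062 -0.0209
green 0.19 -0.0589 -0.0181
red 0.205 0.0307 -0.0193
red 0.19 0.0388 -0.0164
yellow 0.205 0.1064 -0.0214
yellow 0.19 0.1185 -0.0186
-0.04 crown [423. 232.] cups top [[409.0, 164.0], [404.0, 266.0]]
0.04 crown [511. 232.] cups top [[487.0, 167.0], [478.0, 264.0]]
0.12 crown [580. 233.] cups top [[553.0, 172.0], [541.0, 263.0]]
green [([414.6, 23.0], [376, 0, 76, 53]), ([397.9, 155.3], [359, 142, 61, 30]), ([386.5, 266.1], [363, 255, 51, 22])]
red [([475.1, 158.8], [440, 143, 73, 33]), ([455.5, 258.0], [433, 234, 50, 40])]
yellow [([539.3, 165.0], [507, 151, 66, 29]), ([526.8, 261.7], [500, 252, 59, 21]), ([490.6, 403.4], [448, 394, 88, 20]), ([433.4, 410.7], [408, 404, 46, 14])]
```

Call:
{"fn": "carry_out", "kwargs": {"deltas": "0 4 -1 0 0 0 -1; 0 4 -1 0 0 0 -1; 0 4 -1 0 0 0 -1; 0 4 0 0 0 0 -1; 0 0 0 0 0 0 -1; 0 0 0 0 0 0 -1"}}

```text
time_s: 47.4
tcp_pos: [0.651, 0.0463, 0.37]
orientation: [-3.141, 0.0, 3.08]
force: [0.6, 0.0, -1.5]
gripper_width: 0.0315
grasp_force: 24.9
```

```bash
cat > meas.py <<'E'
from h import *
RX=np.array([.998,-.0641])
w=cam("wrist");s=sense();t=s["tcp_pos"][:2]-RC;print("tool s",(t@RY).round(4),"x",(t@RX).round(4),s["tcp_pos"][2])
for n in("blue","green","red","yellow"):
    for b in blobs(mask(w,*COL[n]),150):
        X=plane(w,b[1],.13)[:2]-RC
        if abs(X@RX)>.13: continue
        x,y,ww,hh=b[2];L=plane(w,(x,b[1][1]),.12)[:2]-RC;R=plane(w,(x+ww,b[1][1]),.12)[:2]-RC
        print(n,"s",(X@RY).round(4),"x",(X@RX).round(4),"area",b[0],"ends@.12",(L@RY).round(3),(R@RY).round(3))
g=mask(w,(92,8,75),(118,45,180))
for n,s0 in dict(green=-.055,red=.04,yellow=.12,blue=-.12).items():
    # crown: grey pixels within the bar-top neighbourhood, mapped at z=.20
    ys,xs=np.where(g);X=np.array([plane(w,p,.2)[:2] for p in zip(xs,ys)])-RC
    a,b=X@RY,X@RX;k=(abs(a-s0)<.04)&(abs(b)>.014)&(abs(b)<.06)
    if k.sum()>100: print(n,"crown s",np.percentile(a[k],[3,50,97]).round(3),"x",np.percentile(b[k],[3,97]).round(3),k.sum())
E
python3 meas.py
```

```text
tool s 0.0397 x -0.0041 0.36970745854105036
blue s 0.039 x -0.0408 area 4816 ends@.12 -0.026 0.104
blue s 0.165 x -0.0339 area 784 ends@.12 0.156 0.184
blue s -0.1455 x -0.0335 area 693 ends@.12 -0.166 -0.136
green s -0.0556 x -0.0559 area 1297 ends@.12 -0.095 -0.024
green s -0.0529 x 0.0523 area 898 ends@.12 -0.093 -0.023
yellow s 0.1223 x -0.0555 area 1043 ends@.12 0.088 0.155
yellow s 0.1137 x 0.0531 area 925 ends@.12 0.085 0.154
green crown s [-0.072 -0.052 -0.037] x [-0.033  0.022] 1004
red crown s [0.008 0.04  0.073] x [0.015 0.058] 3431
yellow crown s [0.098 0.117 0.156] x [-0.033  0.021] 1184
blue crown s [-0.156 -0.126 -0.098] x [-0.041 -0.014] 367
```

Green sits at s≈-55 mm (it shifted 15 mm), square and clear of red. I put blue at s=-127 mm, which leaves about 12 mm between the cups.

Call:
{"fn": "carry_out", "kwargs": {"deltas": "-0.2 -4 0 0 0 0 -1; -0.2 -4 0 0 0 0 -1; 0 -4 0 0 0 0 -1; 0 -3 0 0 0 0 -1; 0 -1.7 1 0 0 0 -1; 0 0 1 0 0 0 -1; 0 0 0 0 0 0 -1; 0 0 0 0 0 0 -1"}}

```text
time_s: 48.25
tcp_pos: [0.6449, -0.1199, 0.3489]
orientation: [3.141, -0.001, 3.08]
force: [0.3, -0.6, -2.2]
gripper_width: 0.0312
grasp_force: 24.9
```

```bash
python3 meas.py | head -8
python3 - <<'E'
from h import *
p=RC-.127*RY;plan([*p,.187],3.077,-1,30)
E
```

```text
tool s -0.1254 x 0.0006 0.349606032461792
blue s -0.1325 x -0.038 area 5338 ends@.12 -0.201 -0.065
green s -0.0537 x -0.0571 area 1043 ends@.12 -0.09 -0.024
green s -0.0585 x 0.0555 area 845 ends@.12 -0.083 -0.023
red s 0.0323 x -0.0569 area 1444 ends@.12 -0.003 0.082
red s 0.0196 x 0.0479 area 822 ends@.12 -0.003 0.056
yellow s 0.112 x -0.0554 area 1098 ends@.12 0.076 0.168
yellow s 0.1091 x 0.0531 area 746 ends@.12 0.08 0.164
1 rows; turn/row [ 0.0005 -0.0003  0.0033] tcp [ 0.6452 -0.1198  0.3496] yaw 3.08
0.06 -0.17 16.3 0 -0 0.003 -1
```

Call:
{"fn": "carry_out", "kwargs": {"deltas": "0 -0.1 2 0 0 0.003 -1; 0 0 3 0 0 0 -1; 0 0 4 0 0 0 -1; 0 0 3.5 0 0 0 -1; 0 0 2.4 0 0 0 -1; 0 0 1.4 0 0 0 -1; 0 0 0 0 0 0 -1; 0 0 0 0 0 0 -1"}}

```text
time_s: 49.1
tcp_pos: [0.646, -0.1219, 0.1882]
orientation: [-3.141, 0.002, 3.077]
force: [0.3, -0.0, -1.0]
gripper_width: 0.0318
grasp_force: 24.9
```

Call:
{"fn": "carry_out", "kwargs": {"deltas": "0 0 0.3 0 0 0 -1; 0 0 0.2 0 0 0 -1; 0 0 0.1 0 0 0 -1; 0 0 0.1 0 0 0 -1; 0 0 0 0 0 0 -1; 0 0 0 0 0 0 -1"}}

```text
time_s: 49.7
tcp_pos: [0.6451, -0.1223, 0.1798]
orientation: [-3.142, 0.0, 3.076]
force: [-0.4, -0.1, -1.6]
gripper_width: 0.0316
grasp_force: 24.9
```

Call:
{"fn": "carry_out", "kwargs": {"deltas": "0 0 0.1 0 0 0 -1; 0 0 0.1 0 0 0 -1; 0 0 0 0 0 0 -1; 0 0 0 0 0 0 -1"}}

```text
time_s: 50.1
tcp_pos: [0.6451, -0.1223, 0.1781]
orientation: [-3.141, 0.0, 3.076]
force: [-1.6, -0.0, 2.0]
gripper_width: 0.0318
grasp_force: 24.9
```

Call:
{"fn": "carry_out", "kwargs": {"deltas": "0 0 0.1 0 0 0 -1; 0 0 0 0 0 0 -1; 0 0 0 0 0 0 -1"}}

```text
time_s: 50.4
tcp_pos: [0.6452, -0.1222, 0.178]
orientation: [-3.141, 0.001, 3.076]
force: [-3.9, 1.1, 7.2]
gripper_width: 0.032
grasp_force: 24.9
```

Call:
{"fn": "carry_out", "kwargs": {"deltas": "0 0 -0.1 0 0 0 -1; 0 0 0 0 0 0 0; 0 0 0 0 0 0 0; 0 0 0 0 0 0 0; 0 0 0 0 0 0 0; 0 0 -1 0 0 0 0; 0 0 -2 0 0 0 0; 0 0 -4 0 0 0 0"}}

```text
time_s: 51.2
tcp_pos: [0.6433, -0.1216, 0.2455]
orientation: [3.14, -0.006, 3.076]
force: [0.0, -0.2, 0.4]
gripper_width: 0.0442
grasp_force: 0.0
```

Call:
{"fn": "carry_out", "kwargs": {"deltas": "0 2 -4 0 0 0 1; 0 4 -4 0 0 0 1; 0 4 -4 0 0 0 1; 0 2 -4 0 0 0 1; 0 0 0 0 0 0 1; 0 0 0 0 0 0 1; 0 0 0 0 0 0 1"}}

```text
time_s: 51.9
tcp_pos: [0.6519, -0.0121, 0.3972]
orientation: [3.142, -0.002, 3.075]
force: [0.5, 0.3, -0.4]
gripper_width: 0.088
grasp_force: 0.0
```

```bash
python3 meas.py
python3 - <<'E'
from h import *
w=cam("wrist")
for n in("green","orange"):
    for b in blobs(mask(w,*COL[n]),500):
        print(n,b,plane(w,b[1],.031).round(4))
c=cam("scene")
for n in("blue","green","red","yellow","orange"): print(n,[(b[0],b[1],b[2]) for b in blobs(mask(c,*COL[n]),60)])
E
```

```text
tool s -0.0178 x 0.0003 0.3966469079978582
blue s -0.1343 x -0.0506 area 1468 ends@.12 -0.179 -0.093
blue s -0.1211 x 0.0525 area 852 ends@.12 -0.162 -0.09
blue s 0.1593 x -0.0369 area 319 ends@.12 0.146 0.174
green s -0.0586 x -0.0555 area 1069 ends@.12 -0.092 -0.029
green s -0.0573 x 0.054 area 780 ends@.12 -0.091 -0.029
red s 0.037 x -0.0564 area 1117 ends@.12 0.008 0.072
red s 0.0362 x 0.0527 area 755 ends@.12 0.009 0.072
yellow s 0.1133 x -0.0551 area 1113 ends@.12 0.081 0.158
yellow s 0.11 x 0.0512 area 834 ends@.12 0.08 0.156
green crown s [-0.072 -0.057 -0.042] x [-0.032  0.023] 878
red crown s [0.021 0.036 0.051] x [-0.032  0.021] 849
yellow crown s [0.094 0.114 0.152] x [-0.033  0.022] 966
blue crown s [-0.154 -0.124 -0.105] x [-0.033  0.023] 1030
green (np.int32(2665), [331.6, 28.3], [296, 4, 72, 50]) [0.4291 0.0135 0.031 ]
green (np.int32(1070), [286.3, 149.6], [258, 138, 55, 25]) [ 0.5959 -0.0599  0.031 ]
green (np.int32(788), [289.8, 245.0], [263, 225, 51, 30]) [ 0.732  -0.0667  0.031 ]
blue [(np.int32(662), [265.9, 317.9], [249, 306, 34, 26]), (np.int32(467), [433.6, 301.9], [423, 278, 24, 44]), (np.int32(419), [232.1, 323.1], [224, 297, 15, 45]), (np.int32(120), [270.5, 258.0], [263, 254, 15, 10]), (np.int32(81), [252.5, 258.5], [247, 255, 12, 10])]
green [(np.int32(838), [319.6, 210.8], [300, 200, 40, 23]), (np.int32(549), [304.4, 313.5], [289, 302, 31, 25]), (np.int32(94), [308.1, 253.6], [302, 250, 13, 9]), (np.int32(83), [290.1, 255.3], [285, 251, 12, 11])]
red [(np.int32(577), [358.5, 308.0], [343, 297, 33, 24]), (np.int32(133), [342.5, 251.6], [335, 246, 17, 19]), (np.int32(81), [360.6, 248.2], [355, 244, 12, 9])]
yellow [(np.int32(595), [404.1, 305.3], [387, 293, 35, 26]), (np.int32(113), [386.5, 247.3], [380, 243, 15, 10]), (np.int32(68), [404.4, 245.1], [400, 242, 10, 8])]
orange [(np.int32(583), [426.7, 223.6], [412, 214, 31, 20])]
```

The muffs measure clear of each other: the far-side gaps in the scene view are 6, 23 and 11 px at about 2 mm per pixel. Next the sponge.

Run:
```python
from h import *
plan([.43,-.02,.30],np.pi/2,1,4)
```

```text
13 rows; turn/row [-0.0002 -0.0002  0.1157] tcp [ 0.6518 -0.0125  0.3966] yaw 3.075
1.7 -0.17 0.75 -0 -0 0.116 1; 1.67 -0.37 0.75 -0 -0 0.116 1; 1.61 -0.56 0.75 -0 -0 0.116 1; 1.54 -0.74 0.75 -0 -0 0.116 1; 1.44 -0.91 0.75 -0 -0 0.116 1; 1.33 -1.07 0.75 -0 -0 0.116 1; 1.19 -1.22 0.75 -0 -0 0.116 1; 1.05 -1.35 0.75 -0 -0 0.116 1; 0.88 -1.46 0.74 -0 -0 0.116 1; 0.71 -1.55 0.74 -0 -0 0.116 1; 0.53 -1.62 0.74 -0 -0 0.116 1; 0.33 -1.67 0.74 -0 -0 0.116 1; 0.14 -1.7 0.74 -0 -0 0.116 1
```

Call:
{"fn": "carry_out", "kwargs": {"deltas": "1.7 -0.2 0 0 0 0.116 1; 1.7 -0.4 0 0 0 0.116 1; 1.6 -0.6 0 0 0 0.116 1; 1.5 -0.7 0 0 0 0.116 1; 1.4 -0.9 0 0 0 0.116 1; 1.3 -1.1 0 0 0 0.116 1; 1.2 -1.2 0 0 0 0.116 1; 1.1 -1.3 0 0 0 0.116 1"}}

```text
time_s: 52.85
tcp_pos: [0.5155, -0.0173, 0.3974]
orientation: [-3.14, -0.001, 2.142]
force: [0.6, -0.6, -0.7]
gripper_width: 0.0881
grasp_force: 0.0
```

Call:
{"fn": "carry_out", "kwargs": {"deltas": "0.9 -1.5 2 0 0 0.116 1; 0.7 -1.5 2 0 0 0.116 1; 0.5 -1.6 2 0 0 0.116 1; 0.3 -1.7 2 0 0 0.116 1; 0.1 -1.7 1.6 0 0 0.116 1; 0 0 0 0 0 0 1; 0 0 0 0 0 0 1"}}

```text
time_s: 53.55
tcp_pos: [0.4318, -0.0207, 0.3026]
orientation: [3.141, -0.0, 1.57]
force: [0.4, 0.0, 0.4]
gripper_width: 0.0883
grasp_force: 0.0
```

```bash
cat >> h.py <<'E'
def block(w,n,z,X0):
    m=mask(w,*COL[n]);k=cv2.connectedComponentsWithStats(m);best=None
    for i in range(1,k[0]):
        if k[2][i,4]<400: continue
        X=plane(w,k[3][i],z)[:2]
        if best is None or np.linalg.norm(X-X0)<best[0]: best=(np.linalg.norm(X-X0),i)
    ys,xs=np.where(k[1]==best[1]);X=np.array([plane(w,p,z)[:2] for p in zip(xs,ys)],np.float32)*1000
    r=cv2.minAreaRect(X);q=cv2.boxPoints(r);e=[q[1]-q[0],q[2]-q[1]];l=max(e,key=np.linalg.norm)
    l=l*np.sign(l[1]);print(n,"c",np.round(r[0],1),"size",np.round(r[1],1),"long dir deg",np.degrees(np.arctan2(l[1],l[0])).round(1),"pix",k[2][best[1]])
E
python3 - <<'E'
from h import *
w=cam("wrist");print(sense()["tcp_pos"],sense()["orientation"])
block(w,"green",.032,np.array([.43,.01]))
block(w,"orange",.030,np.array([.47,.22]))
E
```

```text
[ 0.43239463 -0.02081395  0.30323499] [3.14033652e+00 3.00247062e-04 1.56983507e+00]
green c [428.1  14. ] size [92.  61.9] long dir deg 77.8 pix [ 286  123   69   90 4383]Traceback (most recent call last):
  File "<stdin>", line 4, in <module>
  File "h.py", line 81, in block
    ys,xs=np.where(k[1]==best[1]);X=np.array([plane(w,p,z)[:2] for p in zip(xs,ys)],np.float32)*1000
                         ~~~~^^^
TypeError: 'NoneType' object is not subscriptable
```

Call:
{"fn": "carry_out", "kwargs": {"deltas": "1.7 -0.2 0 0 0 0.11 1; 1.7 0 3 0 0 0.102 1; 0 0 4.5 0 0 0 1; 0 0 4.5 0 0 0 1; 0 0 4.5 0 0 0 1; 0 0 4.5 0 0 0 1; 0 0 0 0 0 0 1; 0 0 0 0 0 0 1"}}

```text
time_s: 54.4
tcp_pos: [0.4324, 0.0134, 0.0932]
orientation: [-3.141, -0.0, 1.357]
force: [0.2, 0.3, -0.1]
gripper_width: 0.0878
grasp_force: 0.0
```

Run:
```python
from h import *
plan([.428,.014,.010],np.radians(77.8),1,30)
```

```text
1 rows; turn/row [-0.0007 -0.0001 -0.001 ] tcp [0.4324 0.0134 0.0932] yaw 1.357
-0.03 -0.44 8.32 -0.001 -0 -0.001 1
```

Call:
{"fn": "carry_out", "kwargs": {"deltas": "0 -0.4 3 0 0 0 1; 0 0 3 0 0 0 1; 0 0 1.5 0 0 0 1; 0 0 0.7 0 0 0 1; 0 0 0 0 0 0 1"}}

```text
time_s: 54.9
tcp_pos: [0.4296, 0.0139, 0.012]
orientation: [3.139, 0.0, 1.356]
force: [0.4, -0.6, -0.1]
gripper_width: 0.0882
grasp_force: 0.0
```

Call:
{"fn": "carry_out", "kwargs": {"deltas": "0 0 0 0 0 0 -1; 0 0 0 0 0 0 -1; 0 0 0 0 0 0 -1; 0 0 0 0 0 0 -1; 0 0 0 0 0 0 -1; 0 0 0 0 0 0 -1", "newtons": 15}}

```text
time_s: 55.5
tcp_pos: [0.4284, 0.0142, 0.0113]
orientation: [3.14, 0.0, 1.356]
force: [-1.5, 0.1, 7.5]
gripper_width: 0.065
grasp_force: 15.0
```

Call:
{"fn": "carry_out", "kwargs": {"deltas": "0 0 -1 0 0 0 -1; 0 0 -3 0 0 0 -1; 0 0 -4 0 0 0 -1; 0 0 -4 0 0 0 -1; 0 0 -4 0 0 0 -1; 0 0 -2 0 0 0 -1; 0 0 0 0 0 0 -1"}}

```text
time_s: 56.2
tcp_pos: [0.4297, 0.0139, 0.1943]
orientation: [3.134, 0.0, 1.356]
force: [0.8, 0.7, -0.3]
gripper_width: 0.0648
grasp_force: 15.0
```

Run:
```python
from h import *
plan([.482,-.385,.19],np.pi/2,-1,4.5)
```

```text
9 rows; turn/row [ 0.0008  0.0001 -0.0239] tcp [0.4297 0.0139 0.1943] yaw 1.356
-4.21 1.51 0.06 0.001 0 -0.024 -1; -4.24 1.41 0.06 0.001 0 -0.024 -1; -4.27 1.31 0.06 0.001 0 -0.024 -1; -4.3 1.21 0.05 0.001 0 -0.024 -1; -4.33 1.1 0.05 0.001 0 -0.024 -1; -4.36 1 0.05 0.001 0 -0.024 -1; -4.38 0.9 0.05 0.001 0 -0.024 -1; -4.4 0.79 0.05 0.001 0 -0.024 -1; -4.42 0.69 0.05 0.001 0 -0.024 -1
```

Call:
{"fn": "carry_out", "kwargs": {"deltas": "-4.2 1.5 0 0 0 -0.024 -1; -4.2 1.4 0 0 0 -0.024 -1; -4.3 1.3 0 0 0 -0.024 -1; -4.3 1.2 0 0 0 -0.024 -1; -4.3 1.1 0 0 0 -0.024 -1; -4.4 1 0 0 0 -0.024 -1; -4.4 0.9 0 0 0 -0.024 -1; -4.4 0.8 0 0 0 -0.024 -1"}}

```text
time_s: 57.0
tcp_pos: [0.473, -0.3414, 0.1885]
orientation: [-3.14, -0.002, 1.548]
force: [1.1, 0.4, -1.0]
gripper_width: 0.065
grasp_force: 15.0
```

Call:
{"fn": "carry_out", "kwargs": {"deltas": "-4.4 0.7 0 0 0 -0.024 -1; 0 0 0 0 0 0 -1; 0 0 0 0 0 0 -1; 0 0 0 0 0 0 -1"}}

```text
time_s: 57.4
tcp_pos: [0.4793, -0.3828, 0.1891]
orientation: [-3.14, -0.002, 1.572]
force: [0.4, 1.4, -0.8]
gripper_width: 0.0648
grasp_force: 15.0
```

Run:
```python
from h import *
w=cam("wrist");m=mask(w,(0,0,0),(180,255,60))
print([(b,plane(w,b[1],.072).round(3)) for b in blobs(m,60)][:10])
plan([.482,-.385,.052],np.pi/2,-1,30)
```

```text
[((np.int32(79742), [299.8, 396.3], [0, 281, 640, 199]), array([ 0.459, -0.534,  0.072])), ((np.int32(4639), [324.2, 397.4], [250, 380, 149, 36]), array([ 0.481, -0.535,  0.072])), ((np.int32(850), [415.3, 125.7], [369, 120, 94, 13]), array([ 0.545, -0.303,  0.072])), ((np.int32(440), [322.5, 203.0], [238, 202, 173, 4]), array([ 0.479, -0.36 ,  0.072]))]
1 rows; turn/row [-0.001  -0.0015  0.002 ] tcp [ 0.4796 -0.3826  0.1896] yaw 1.573
-0.26 0.25 13.8 -0.001 -0.002 0.002 -1
```

Call:
{"fn": "carry_out", "kwargs": {"deltas": "-0.2 0.2 2 0 0 0 -1; 0 0 4 0 0 0 -1; 0 0 4 0 0 0 -1; 0 0 2.5 0 0 0 -1; 0 0 1 0 0 0 -1; 0 0 0.3 0 0 0 -1; 0 0 0.2 0 0 0 -1; 0 0 0 0 0 0 -1"}}

```text
time_s: 58.25
tcp_pos: [0.4827, -0.387, 0.052]
orientation: [3.14, 0.002, 1.572]
force: [-0.1, -1.5, 0.2]
gripper_width: 0.0651
grasp_force: 15.0
```

Call:
{"fn": "carry_out", "kwargs": {"deltas": "0 0 0.1 0 0 0 -1; 0 0 0 0 0 0 -1; 0 0 0 0 0 0 -1"}}

```text
time_s: 58.55
tcp_pos: [0.4821, -0.3867, 0.0501]
orientation: [3.141, 0.001, 1.572]
force: [-0.3, 0.9, 0.2]
gripper_width: 0.0647
grasp_force: 15.0
```

Call:
{"fn": "carry_out", "kwargs": {"deltas": "0 0 0.2 0 0 0 -1; 0 0 0 0 0 0 -1; 0 0 0 0 0 0 -1; 0 0 0 0 0 0 0.7; 0 0 0 0 0 0 0.7; 0 0 0 0 0 0 0.7; 0 0 -1 0 0 0 0.7; 0 0 -3 0 0 0 0.7"}}

```text
time_s: 59.35
tcp_pos: [0.4802, -0.3845, 0.0853]
orientation: [-3.138, -0.005, 1.572]
force: [0.1, -0.2, -0.4]
gripper_width: 0.0749
grasp_force: 0.0
```

Call:
{"fn": "carry_out", "kwargs": {"deltas": "0 0 -4 0 0 0 1; 0 0 -4 0 0 0 1; 0 0 -4 0 0 0 1; 0 0 -4 0 0 0 1; 0 0 -4 0 0 0 1; 0 0 0 0 0 0 1; 0 0 0 0 0 0 1"}}

```text
time_s: 60.05
tcp_pos: [0.4822, -0.3867, 0.2892]
orientation: [3.14, 0.002, 1.572]
force: [-0.6, -0.4, -0.9]
gripper_width: 0.0882
grasp_force: 0.0
```

Run:
```python
from h import *
w=cam("wrist")
block(w,"green",.068,np.array([.482,-.385]))
c=cam("scene");b=blobs(mask(c,*COL["orange"]),60)[0];print(b,plane(c,b[1],.025))
plan([.455,.19,.30],np.pi/2,1,4.8)
```

```text
green c [ 482.9 -386.2] size [91.8 62.2] long dir deg 90.0 pix [ 292  160   63   90 5417]
(np.int32(581), [426.7, 223.6], [412, 214, 31, 20]) [0.49663128 0.23725828 0.025     ]
13 rows; turn/row [-0.0001 -0.0001  0.0001] tcp [ 0.4813 -0.3857  0.2861] yaw 1.572
4.43 -0.2 -0.1 -0 -0 0 1; 4.43 -0.2 -0.1 -0 -0 0 1; 4.43 -0.2 -0.1 -0 -0 0 1; 4.43 -0.2 -0.1 -0 -0 0 1; 4.43 -0.2 -0.1 -0 -0 0 1; 4.43 -0.2 -0.1 -0 -0 0 1; 4.43 -0.2 -0.1 -0 -0 0 1; 4.43 -0.2 -0.1 -0 -0 0 1; 4.43 -0.2 -0.1 -0 -0 0 1; 4.43 -0.2 -0.1 -0 -0 0 1; 4.43 -0.2 -0.11 -0 -0 0 1; 4.43 -0.2 -0.11 -0 -0 0 1; 4.43 -0.2 -0.11 -0 -0 0 1
```

Call:
{"fn": "carry_out", "kwargs": {"deltas": "4.5 0.1 -0.2 0 0 0 1; 4.5 0.1 -0.2 0 0 0 1; 4.5 0.1 -0.2 0 0 0 1; 4.5 0.1 -0.2 0 0 0 1; 4.5 0.1 0 0 0 0 1; 4.5 0.1 0 0 0 0 1; 4.5 0.1 0 0 0 0 1; 4.5 0.1 0 0 0 0 1"}}

```text
time_s: 60.95
tcp_pos: [0.4883, -0.0243, 0.2935]
orientation: [-3.138, -0.001, 1.571]
force: [0.4, -0.8, -0.3]
gripper_width: 0.088
grasp_force: 0.0
```

Call:
{"fn": "carry_out", "kwargs": {"deltas": "4.5 0.1 0 0 0 0 1; 4.5 0.1 0 0 0 0 1; 4.5 0.1 0 0 0 0 1; 4.5 0.1 0 0 0 0 1; 4.5 0.1 0 0 0 0 1; 0 0 0 0 0 0 1; 0 0 0 0 0 0 1"}}

```text
time_s: 61.65
tcp_pos: [0.4932, 0.1992, 0.2935]
orientation: [-3.138, 0.001, 1.574]
force: [0.7, -0.3, 0.1]
gripper_width: 0.0882
grasp_force: 0.0
```

Run:
```python
from h import *
w=cam("wrist");print(sense()["tcp_pos"],sense()["orientation"][2])
block(w,"orange",.030,np.array([.497,.237]))
```

```text
[0.49353919 0.19820164 0.29385353] 1.572473615954573Traceback (most recent call last):
  File "<stdin>", line 3, in <module>
  File "h.py", line 81, in block
    ys,xs=np.where(k[1]==best[1]);X=np.array([plane(w,p,z)[:2] for p in zip(xs,ys)],np.float32)*1000
                         ~~~~^^^
TypeError: 'NoneType' object is not subscriptable
```

Run:
```python
from h import *
w=cam("wrist");p=pix(w,(.497,.237,.03)).astype(int);print(p,[w["hsv"][p[1]+j,p[0]+i].tolist() for i in(-20,0,20) for j in(-10,10)])
COL["orange"]=((6,150,90),(18,255,255))
print(blobs(mask(w,*COL["orange"]),100))
block(w,"orange",.030,np.array([.497,.237]))
```

```text
[326 164] [[14, 234, 182], [15, 243, 217], [15, 236, 217], [16, 235, 218], [16, 241, 217], [9, 128, 178]]
[(np.int32(2690), [326.0, 161.5], [299, 128, 55, 68])]
orange c [496.2 240. ] size [68.4 48.6] long dir deg 77.5 pix [ 299  128   55   68 2690]
```

Call:
{"fn": "carry_out", "kwargs": {"deltas": "2.1 0.2 0 0 0 0.11 1; 2.1 0.3 3 0 0 0.11 1; 0 0 4.5 0 0 0 1; 0 0 4.5 0 0 0 1; 0 0 4.5 0 0 0 1; 0 0 3.5 0 0 0 1; 0 0 0 0 0 0 0.8; 0 0 0 0 0 0 0.8"}}

```text
time_s: 62.55
tcp_pos: [0.5018, 0.2389, 0.0957]
orientation: [-3.141, 0.001, 1.35]
force: [1.0, -0.6, 0.1]
gripper_width: 0.0794
grasp_force: 0.0
```

Run:
```python
from h import *
plan([.4962,.240,.010],np.radians(77.5),.8,30)
```

```text
1 rows; turn/row [-0.001   0.0006 -0.0028] tcp [0.5018 0.2389 0.0957] yaw 1.35
-0.01 -0.57 8.57 -0.001 0.001 -0.003 0.8
```

Call:
{"fn": "carry_out", "kwargs": {"deltas": "0 -0.6 3 0 0 0 0.8; 0 0 3 0 0 0 0.8; 0 0 1.7 0 0 0 0.8; 0 0 0.8 0 0 0 0.8; 0 0 0 0 0 0 0.8"}}

```text
time_s: 63.05
tcp_pos: [0.4969, 0.2414, 0.0117]
orientation: [3.14, -0.001, 1.351]
force: [-0.8, 0.5, -0.1]
gripper_width: 0.0791
grasp_force: 0.0
```

Call:
{"fn": "carry_out", "kwargs": {"deltas": "0 0 0 0 0 0 -1; 0 0 0 0 0 0 -1; 0 0 0 0 0 0 -1; 0 0 0 0 0 0 -1; 0 0 0 0 0 0 -1; 0 0 0 0 0 0 -1", "newtons": 15}}

```text
time_s: 63.65
tcp_pos: [0.4962, 0.2417, 0.0111]
orientation: [3.141, -0.0, 1.352]
force: [-1.5, -0.8, 6.1]
gripper_width: 0.0497
grasp_force: 15.0
```

Call:
{"fn": "carry_out", "kwargs": {"deltas": "0 0 -1 0 0 0 -1; 0 0 -3 0 0 0 -1; 0 0 -4 0 0 0 -1; 0 0 -4 0 0 0 -1; 0 0 -4 0 0 0 -1; 0 0 -4 0 0 0 -1; 0 0 0 0 0 0 -1"}}

```text
time_s: 64.35
tcp_pos: [0.499, 0.2425, 0.2175]
orientation: [3.131, -0.005, 1.352]
force: [0.0, 0.1, 0.7]
gripper_width: 0.0499
grasp_force: 15.0
```

Run:
```python
from h import *
plan([.50,-.10,.30],np.pi/2,-1,4.8)
```

```text
8 rows; turn/row [ 0.0014 -0.0005 -0.0273] tcp [0.499  0.2425 0.2175] yaw 1.352
-4.17 0.95 -1.04 0.001 -0 -0.027 -1; -4.2 0.84 -1.04 0.001 -0 -0.027 -1; -4.22 0.72 -1.04 0.001 -0 -0.027 -1; -4.24 0.6 -1.04 0.001 -0 -0.027 -1; -4.25 0.49 -1.04 0.001 -0 -0.027 -1; -4.26 0.37 -1.04 0.001 -0 -0.027 -1; -4.27 0.25 -1.04 0.001 -0 -0.027 -1; -4.28 0.13 -1.03 0.001 -0 -0.027 -1
```

Call:
{"fn": "carry_out", "kwargs": {"deltas": "-4.2 0.9 -1 0 0 -0.027 -1; -4.2 0.8 -1 0 0 -0.027 -1; -4.2 0.7 -1 0 0 -0.027 -1; -4.2 0.6 -1 0 0 -0.027 -1; -4.3 0.5 -1 0 0 -0.027 -1; -4.3 0.4 0 0 0 -0.027 -1; -4.3 0.2 0 0 0 -0.027 -1; -4.3 0.1 0 0 0 -0.027 -1"}}

```text
time_s: 65.15
tcp_pos: [0.4944, -0.1032, 0.26]
orientation: [-3.141, -0.0, 1.569]
force: [1.2, 0.3, -0.4]
gripper_width: 0.0503
grasp_force: 15.0
```

Call:
{"fn": "carry_out", "kwargs": {"deltas": "-4 1.6 0 0 0 0 -1; -4 1.6 0 0 0 0 -1; -4 1.6 0 0 0 0 -1; -4 1.6 0 0 0 0 -1; -4 1.6 0 0 0 0 -1; -4 1.6 0 0 0 0 -1; -4 1.4 0 0 0 0 -1; 0 0 0 0 0 0 -1"}}

```text
time_s: 65.95
tcp_pos: [0.6036, -0.3866, 0.2572]
orientation: [-3.139, -0.001, 1.564]
force: [-0.9, 0.9, -0.4]
gripper_width: 0.05
grasp_force: 15.0
```

Run:
```python
from h import *
plan([.61,-.386,.055],np.pi/2,-1,30)
```

```text
1 rows; turn/row [-0.0025 -0.0007 -0.0071] tcp [ 0.6036 -0.3866  0.2572] yaw 1.564
0.05 0.69 20.2 -0.003 -0.001 -0.007 -1
```

Call:
{"fn": "carry_out", "kwargs": {"deltas": "0.1 0.5 3 0 0 -0.007 -1; 0 0 4.5 0 0 0 -1; 0 0 4.5 0 0 0 -1; 0 0 4.5 0 0 0 -1; 0 0 2.5 0 0 0 -1; 0 0 1 0 0 0 -1; 0 0 0.4 0 0 0 -1; 0 0 0 0 0 0 -1"}}

```text
time_s: 66.75
tcp_pos: [0.6099, -0.3812, 0.0575]
orientation: [3.141, 0.001, 1.575]
force: [0.5, -0.7, -0.3]
gripper_width: 0.0502
grasp_force: 15.0
```

Call:
{"fn": "carry_out", "kwargs": {"deltas": "0 0 0.2 0 0 0 -1; 0 0 0.1 0 0 0 -1; 0 0 0 0 0 0 -1; 0 0 0 0 0 0 -1"}}

```text
time_s: 67.15
tcp_pos: [0.6096, -0.3813, 0.0541]
orientation: [3.141, 0.001, 1.575]
force: [-0.9, 0.7, -0.9]
gripper_width: 0.0495
grasp_force: 15.0
```

Call:
{"fn": "carry_out", "kwargs": {"deltas": "0 0 0.3 0 0 0 -1; 0 0 0.2 0 0 0 -1; 0 0 0 0 0 0 -1; 0 0 0 0 0 0 0.4; 0 0 0 0 0 0 0.4; 0 0 0 0 0 0 0.4; 0 0 -1 0 0 0 0.4; 0 0 -3 0 0 0 0.4"}}

```text
time_s: 67.95
tcp_pos: [0.6074, -0.3794, 0.0856]
orientation: [-3.137, -0.004, 1.575]
force: [0.6, 0.6, 0.8]
gripper_width: 0.0617
grasp_force: 0.0
```

Call:
{"fn": "carry_out", "kwargs": {"deltas": "0 0 -4 0 0 0 1; 0 0 -4 0 0 0 1; 0 0 -4 0 0 0 1; 0 0 -4 0 0 0 1; 0 0 -4 0 0 0 1; 0 0 0 0 0 0 1; 0 0 0 0 0 0 1"}}

```text
time_s: 68.65
tcp_pos: [0.6098, -0.3814, 0.2909]
orientation: [3.139, 0.003, 1.575]
force: [0.5, 0.5, -0.6]
gripper_width: 0.0881
grasp_force: 0.0
```

Run:
```python
from h import *
w=cam("wrist");COL["orange"]=((6,150,90),(18,255,255))
block(w,"green",.068,np.array([.482,-.385]));block(w,"orange",.066,np.array([.61,-.385]))
m=mask(w,(0,0,0),(180,255,60));print([(b[0],plane(w,b[1],.072).round(3)) for b in blobs(m,200)][:6])
c=cam("scene")
for n in("blue","green","red","yellow"): print(n,[(b[0],b[1],b[2]) for b in blobs(mask(c,*COL[n]),60)])
w5=cv2.imread("pics/scene0.png")[:,:,::-1]
d=cv2.absdiff(w5,c["pixels"]).max(2)
for n,(x,y,X,Y) in dict(jar=(174,160,212,206),scissors=(464,280,562,326),brush=(234,374,342,408),eraser=(345,357,392,396)).items(): print(n,d[y:Y,x:X].mean().round(1),(d[y:Y,x:X]>40).mean().round(3))
plan([.50,-.02,.42],3.077,1,4.5)
```

```text
green c [ 483.9 -386.5] size [92.1 63.2] long dir deg 89.9 pix [ 173  167   61   87 4713]
orange c [ 609.9 -381.7] size [48.5 68.8] long dir deg 90.6 pix [ 298  172   49   67 3168]
[(np.int32(73207), array([ 0.606, -0.634,  0.072])), (np.int32(3562), array([ 0.458, -0.509,  0.072])), (np.int32(602), array([ 0.55 , -0.466,  0.072])), (np.int32(442), array([ 0.549, -0.303,  0.072]))]
blue [(np.int32(656), [266.0, 317.9], [249, 306, 34, 26]), (np.int32(470), [433.7, 301.8], [423, 279, 24, 43]), (np.int32(413), [232.0, 323.2], [224, 297, 15, 45]), (np.int32(120), [270.5, 258.0], [263, 254, 15, 10]), (np.int32(83), [252.5, 258.5], [247, 255, 12, 10])]
green [(np.int32(1067), [129.8, 250.1], [108, 235, 45, 31]), (np.int32(554), [304.4, 313.7], [289, 303, 31, 24]), (np.int32(93), [308.0, 253.6], [302, 250, 13, 9]), (np.int32(83), [290.0, 255.3], [285, 252, 12, 10])]
red [(np.int32(564), [358.6, 307.9], [343, 297, 33, 24]), (np.int32(132), [342.4, 251.8], [335, 246, 17, 19]), (np.int32(80), [360.7, 248.2], [355, 244, 12, 9])]
yellow [(np.int32(556), [404.6, 305.2], [389, 294, 33, 25]), (np.int32(217), [132.3, 266.5], [109, 262, 47, 10]), (np.int32(96), [386.5, 246.9], [380, 243, 14, 9]), (np.int32(67), [404.5, 245.1], [400, 242, 10, 8])]
jar 15.1 0.165
scissors 1.4 0.0
brush 2.3 0.0
eraser 2.0 0.0
13 rows; turn/row [-0.     -0.0002 -0.1156] tcp [ 0.6088 -0.3806  0.2872] yaw 1.575
2.78 -0.83 -1.02 -0 -0 -0.116 1; 2.86 -0.5 -1.02 -0 -0 -0.116 1; 2.89 -0.17 -1.02 -0 -0 -0.116 1; 2.89 0.17 -1.02 -0 -0 -0.116 1; 2.86 0.5 -1.02 -0 -0 -0.116 1; 2.78 0.82 -1.02 -0 -0 -0.116 1; 2.66 1.14 -1.02 -0 -0 -0.116 1; 2.52 1.44 -1.02 -0 -0 -0.116 1; 2.33 1.72 -1.02 -0 -0 -0.116 1; 2.12 1.98 -1.02 -0 -0 -0.116 1; 1.88 2.21 -1.02 -0 -0 -0.116 1; 1.61 2.41 -1.02 -0 -0 -0.116 1; 1.32 2.58 -1.02 -0 -0 -0.116 1
```

Sponge and pad lie flat on the middle tray's floor. One last check above the narrowest gap (blue and green), then hand in.

Run:
```python
from h import *
plan([.645,-.085,.38],3.077,1,4.5)
```

```text
13 rows; turn/row [-0.     -0.0002 -0.1156] tcp [ 0.6088 -0.3806  0.2872] yaw 1.575
2.27 0.29 -0.71 -0 -0 -0.116 1; 2.23 0.55 -0.71 -0 -0 -0.116 1; 2.15 0.8 -0.71 -0 -0 -0.116 1; 2.04 1.04 -0.71 -0 -0 -0.116 1; 1.91 1.27 -0.71 -0 -0 -0.116 1; 1.75 1.48 -0.71 -0 -0 -0.116 1; 1.57 1.67 -0.71 -0 -0 -0.116 1; 1.36 1.84 -0.71 -0 -0 -0.116 1; 1.14 1.99 -0.71 -0 -0 -0.116 1; 0.9 2.11 -0.71 -0 -0 -0.116 1; 0.65 2.2 -0.71 -0 -0 -0.116 1; 0.4 2.26 -0.71 -0 -0 -0.116 1; 0.13 2.29 -0.71 -0 -0 -0.116 1
```

Call:
{"fn": "carry_out", "kwargs": {"deltas": "2.3 0.3 -2 0 0 -0.116 1; 2.2 0.5 -2 0 0 -0.116 1; 2.2 0.8 -2 0 0 -0.116 1; 2 1 -2 0 0 -0.116 1; 1.9 1.3 -1.3 0 0 -0.116 1; 1.8 1.5 0 0 0 -0.116 1; 1.6 1.7 0 0 0 -0.116 1; 1.4 1.8 0 0 0 -0.116 1"}}

```text
time_s: 69.55
tcp_pos: [0.6297, -0.1969, 0.3791]
orientation: [-3.141, -0.004, 2.508]
force: [-0.4, 0.2, 0.1]
gripper_width: 0.0882
grasp_force: 0.0
```

Call:
{"fn": "carry_out", "kwargs": {"deltas": "1.1 2 0 0 0 -0.116 1; 0.9 2.1 0 0 0 -0.116 1; 0.6 2.2 0 0 0 -0.116 1; 0.4 2.3 0 0 0 -0.116 1; 0.1 2.3 0 0 0 -0.116 1; 0 0 0 0 0 0 1; 0 0 0 0 0 0 1"}}

```text
time_s: 70.25
tcp_pos: [0.6446, -0.0841, 0.3798]
orientation: [3.141, -0.003, 3.081]
force: [-0.6, 0.0, -0.1]
gripper_width: 0.0881
grasp_force: 0.0
```

```bash
sed -i 's/,.12)\[:2\]-RC/,.145)[:2]-RC/g' meas.py; python3 meas.py
python3 - <<'E'
from h import *
w=cam("wrist");RX=np.array([.998,-.0641])
m=mask(w,(0,0,0),(180,255,60))
for k in(-.083,.083):
    c=RC+k*RX;p=pix(w,[*c,.054]).astype(int);print(p,[(b[0],(((plane(w,b[1],.054)[:2]-RC)@RY).round(4),((plane(w,b[1],.054)[:2]-RC)@RX).round(4)),b[2]) for b in blobs(m,60,(max(p[0]-60,0),max(p[1]-14,0),p[0]+60,p[1]+14))])
E
```

```text
tool s -0.0905 x -0.0022 0.38011621486252517
blue s -0.1275 x -0.0546 area 1179 ends@.12 -0.155 -0.098
blue s -0.1261 x 0.0548 area 845 ends@.12 -0.154 -0.097
blue s -0.1779 x -0.0342 area 768 ends@.12 -0.188 -0.162
green s -0.059 x -0.0555 area 1164 ends@.12 -0.088 -0.03
green s -0.0587 x 0.055 area 821 ends@.12 -0.087 -0.03
red s 0.0341 x -0.0568 area 1255 ends@.12 -0.004 0.068
red s 0.0299 x 0.0501 area 830 ends@.12 -0.004 0.065
yellow s 0.1109 x -0.0552 area 1109 ends@.12 0.066 0.147
yellow s 0.1092 x 0.0525 area 782 ends@.12 0.067 0.145
yellow s -0.3181 x -0.1277 area 367 ends@.12 -0.37 -0.297
green crown s [-0.075 -0.06  -0.047] x [-0.032  0.021] 939
red crown s [0.015 0.03  0.049] x [-0.032  0.021] 839
yellow crown s [0.089 0.108 0.15 ] x [-0.033  0.021] 826
blue crown s [-0.152 -0.126 -0.111] x [-0.034  0.022] 994
[395 129] [(np.int32(223), (np.float64(0.0002), np.float64(-0.0831)), [369, 127, 53, 6]), (np.int32(65), (np.float64(-0.0545), np.float64(-0.0693)), [342, 138, 23, 3])]
[390 254] [(np.int32(219), (np.float64(0.0061), np.float64(0.0814)), [379, 250, 34, 8]), (np.int32(142), (np.float64(0.0759), np.float64(0.0757)), [436, 240, 14, 18]), (np.int32(141), (np.float64(-0.0501), np.float64(0.0745)), [349, 240, 10, 18])]
```

```bash
python3 -c "
from rig import *
print(hand_in())"
```

```text
the job is handed in; nothing more can be done
None
```

Job handed in at about 70 s of 210: the top tray is flat and centred under the rail, all four ear defenders hang square over the bar above it (narrowest gap about 10 mm, blue to green), and the sponge and orange pad lie in the middle tray; no verdict was returned.

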